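# Clamp the foot block onto the laptop-stand board

### The arm

A 6-joint arm with a two-finger parallel gripper is mounted at the origin on the work surface. World frame = base frame: x ahead of the robot, y to its left, z up, the work surface at z = 0. Lengths are in m, angles in degrees, forces in N, time in s.
With the tool pointing down it reaches from about 0.325 to 0.775 m from the base axis. Payload 9.3 kg.
Tool frame: the origin (TCP) lies midway between the tips of the shut fingers; the grasp point (between the pads) lies 19 mm behind it; z points along the fingers, y is the direction in which the jaws open and shut (so a half turn about z gives the same grasp; the last joint's range is limited). The gripper opens to 85 mm and grips with 20 to 120 N. Pads are 22 mm wide; open, the fingers measure 114 mm over their backs; the gripper's body (76 mm by 85 mm) begins 54 mm behind the grasp point. The pads swing forward as they close: fully open they stand 13 mm farther back than shut.
Start: joints at [-83.973, 14.817, 1.232, 76.415, 0, 81.257], TCP at [0.14, -0.532, 0.231] pointing down, gripper open.
Joint ranges: [-174.27, 174.27], [-52.1, 104.24], [-59.71, 78.15], [-110.17, 111.67], [-87.03, 83.33], [-180, 180]. Speed limits (degrees/s): [127.2, 127.2, 159.86, 180, 180, 180].

### API

Orientations are given as [roll, pitch, yaw] about the fixed x, y, z axes, in that order (R = Rz(yaw) Ry(pitch) Rx(roll)).
In Python, from station import * gives the robot as it stands.
- The arm moves only by the tool send_rows, never from a script. Its argument "increments" is a list of rows, each an object with "gripper": the opening, from 0 (shut) to 1 (fully open); "slide": the shift along the tool's x, y, z in mm, a list of three; "yaw": the turn about the tool's z in rad. A call has exactly 5 rows; each row is the pose to reach, as a shift and turn from the pose commanded when the call began, along the tool's axes at that moment; what a row does not reach only later rows make up. A row lasts 1/12 s, in which the tool goes at most 41.7 mm and 7.16 degrees, less where a joint would pass 70% of its speed; a pose out of reach is approached as far as the arm can. A call with a gripper value outside its range is refused whole. The fingers move at their own pace and stop on an object; "squeeze" is the grip in N (left out, the last holds). Time passes only in rows, so rows that repeat a pose let the fingers close, or fill a call up. It gives the time, the measured TCP pose, the force and the opening at its end, in the units of the state.
- observe(): the state, without advancing time (a new reading comes with each control period).
- read_camera(name): name is "side" or "top"; returns the picture (420x560x3 uint8, red, green, blue); there is no depth.
- camera_params(name): a dict with "fx", "fy", "cx", "cy" (pixels), "R" (3x3) and "t" (3): a world point X has camera coordinates R X + t. Camera axes: x right, y down, z forward; pixel columns grow to the right and rows downward; lengths in m; the calibration is good to about 2 mm. A picture is of the moment at which its call begins. camera_params takes no time and is no camera call.
- job_done(): hands the job in, once; it reports no verdict.
The state is a dict: "t": time; "qpos": joint angles; "qd": joint speeds; "joint_torque": joint torques, N m; "eef_pos": TCP position; "tcp_rot": TCP orientation; "wrist_force": force on the tool from outside, world axes, zero at the start; "torque": the same for the moment, N m; "width": opening from 0.0 (shut) to 1.0 (fully open).
Only numpy, scipy, OpenCV 4.12 (cv2) and the standard library are available. Lean on these libraries where they do the work, as an engineer would, in place of code of your own. Each camera call takes 0.05 s, during which the arm holds its last target.

### The job

A foot block lies on a laptop-stand board in the bar clamp on the desk. Take the sliding jaw by its head, at the bar, and slide it down until its foot stands on the block; press on gently, without ramming it, until you feel it tilt and bind on the bar, so that it stays tight by itself when you let go. Then screw the handle about three quarters of a turn clockwise (seen from above) so that the block is held firmly but not crushed; leave board and block where they lie and the rest of the desk undisturbed.

Things in the scene. Friction and masses are not known exactly. Their poses are not given: they have to be found in the camera images.
- clamp: Fixed F-clamp stand of dark steel: flat foot plate 230 x 130 x 12 mm (x -40 to 190, y -65 to 65 mm) with an upright flat steel bar, 8 mm (x) by 24 mm (y), its top 125 mm above the desk. Origin: on the desk, on the bar's axis; z up; +x points from the bar along the jaw's arm, over the board.
- jaw: Loose sliding jaw on the bar, dark iron, 0.36 kg: head 32 x 36 mm, 34 mm tall, around the bar; arm 16 mm wide along +x; 88 mm out the screw, handle above, domed steel foot (20 mm wide) below. Origin: on the bar's axis at the head's underside, z up. Its foot ends 17 to 24 mm below that (the screw starts anywhere). At the start it hangs arm-down by its play (pose reads level) and holds itself.
- jaw_head (a point): Where to take the jaw's head: on the bar's axis, 12 mm below the head's top; the cheeks to pinch are 36 mm apart along the clamp's y. Here it slides with under about 10 N. Once the foot stands on the block, the head sinks some 5 mm more while the jaw tilts 3.5 degrees, then it binds and the force rises steeply; a slow push of 15 to 30 N leaves it bound with about 4 to 9 N under the foot.
- handle (a point): Centre of the wooden ball, 32 mm across, that tops the screw's handle; below it an 18 mm thick neck, 25 mm long, then the jaw's arm. Clockwise from above tightens, with about 0.05 N m; it keeps its height on the arm, stays where it is left, and the foot comes out 6 mm per turn. With the jaw bound on the block each radian adds about 4 to 5 N under the foot.
- block: Foot block of brown wood, 55 x 75 x 20 mm, lying loose on the board under the jaw's foot. Origin: centre of its underside; x along the 55 mm side, z up.
- board: Laptop-stand board of pale wood, 120 x 160 x 18 mm, lying loose on the foot plate. Origin: centre of its underside; z up.
- mug: Bystander: white mug, 80 mm across, 75 mm tall, beyond the end of the clamp. Origin: centre of its underside.
- glasses: Bystander: wire spectacles, about 115 x 130 mm, 47 mm tall, beside the clamp. Origin: on the desk under the bridge, z up.
- notebook: Bystander: black notebook with a pen on it, 90 x 140 mm, 19 mm tall, beside the clamp. Origin: centre of its underside.
- bar_top (a point): Top end of the fixed upright bar, 125 mm above the desk. The bar goes up through the jaw's head and so stands between fingers that hold the head (at most 43 mm above point jaw_head).
There are look-alikes about, which are no part of the job. What is shaped like the jaw but green is not meant.

How it is judged (in metres and radians):
On the way:
1. the jaw has been slid down and let go, and stays bound by itself with more than 3 N on the block (contact force between jaw and block above 3 N and contact force between the fingers and jaw below 0.2 N), for 0.2 s.
At the end, for the whole second after the job is handed in: The jaw is at rest, bound on the bar and screwed down, pressing on the block with 18 to 45 N; block and board are within 8 mm of where they lay at the start (contact force between jaw and block between 18 and 45 N and distance of each of block, board from where it was at the start of the episode below 0.008 m and linear speed of jaw below 0.01 m/s); the robot touches nothing.
It fails at once if the block is crushed: more than 45 N from the jaw (contact force between jaw and block above 45 N).
It fails at once if the jaw is rammed onto the block: more than 22 N on the block while the gripper is at the jaw's head (contact force between jaw and block above 22 N and distance between the grasp point and jaw_head below 0.05 m).
It fails at once if the mug is disturbed (moved more than 15 mm) (distance of mug from where it was at the start of the episode above 0.015 m).
It fails at once if the spectacles are disturbed (moved more than 15 mm) (distance of glasses from where it was at the start of the episode above 0.015 m).
It fails at once if the notebook is disturbed (moved more than 15 mm) (distance of notebook from where it was at the start of the episode above 0.015 m).
It also fails if it takes over 61 s, if anything falls off the work surface, if the arm or the gripper's body presses on something with over 40 N, if the wrist force passes 120 N, or if a joint passes its speed limit or range.

## Working session

There is one attempt and no reset: what is moved stays moved. The work goes in short steps, Python scripts to look and compute and a tool call to move; the robot and the scene stay as the last step left them, time stands still between calls to the robot, and variables do not carry over. Pictures are saved under pics/ and viewed, and the job is handed in when it is done.

Besides the shell and the picture viewer there is one more tool, called after "Call:" as name(argument=value, ...), one argument or row to a line, values as JSON. send_rows: Moves the arm, as the interface text tells. Its arguments: {"type":"object","properties":{"increments":{"type":"array","items":{"type":"object","properties":{"gripper":{"type":"number"},"slide":{"type":"array","items":{"type":"number"}},"yaw":{"type":"number"}}}},"squeeze":{"type":"number"}},"required":["increments"]}

```bash
mkdir -p pics; python3 - <<'E'
from station import *
import cv2
print(observe())
for n in("side","top"):
    im=read_camera(n); cv2.imwrite(f"pics/{n}0.png",im[:,:,::-1]); print(n,camera_params(n))
E
```

```text
{'t': 0.0, 'qpos': array([-8.39724018e+01,  1.48525216e+01,  1.19110024e+00,  7.64149716e+01,
        3.65549431e-04,  8.12565799e+01]), 'qd': array([-0.1062023 ,  0.09997582, -0.02046071, -0.03469807,  0.0485247 ,
        0.06753512]), 'joint_torque': array([-3.63478121e-04, -5.55634439e+01,  3.44529355e+01,  1.37657629e-02,
       -2.61247169e-04, -6.78129126e-06]), 'eef_pos': array([ 0.1401949 , -0.53156153,  0.23065869]), 'tcp_rot': array([-1.79924550e+02, -1.19737848e-02,  1.47710102e+01]), 'wrist_force': array([-0.24523618, -0.04755565,  0.17920403]), 'torque': array([ 0.02039969,  0.02369998, -0.03095774]), 'width': 1.0014949522774614}
side {'fx': 495.1610053082273, 'fy': 495.1610053082273, 'cx': 286.28577585664505, 'cy': 207.26195842884147, 'R': array([[-0.96697407, -0.25433681,  0.01655082],
       [-0.19957405,  0.7151796 , -0.66984203],
       [ 0.15852868, -0.65102299, -0.74231916]]), 't': array([0.54444453, 0.22324406, 1.11654217])}
top {'fx': 397.50814108293184, 'fy': 397.50814108293184, 'cx': 274.853731230031, 'cy': 205.05971326998213, 'R': array([[ 0.00266946, -0.99941981,  0.03395455],
       [-0.99330589, -0.00657126, -0.11532663],
       [ 0.11548284, -0.03341939, -0.99274713]]), 't': array([-0.04625955,  0.60303088,  0.87797445])}
```

View pics/side0.png

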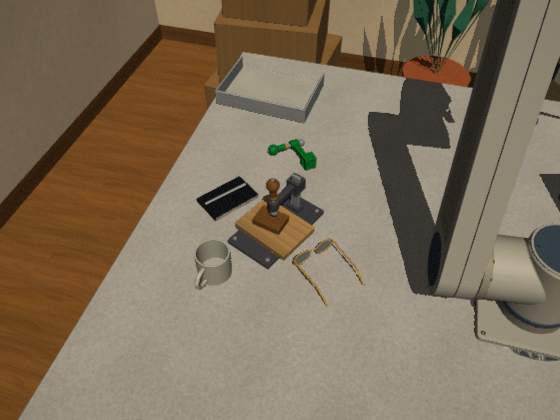

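View pics/top0.png

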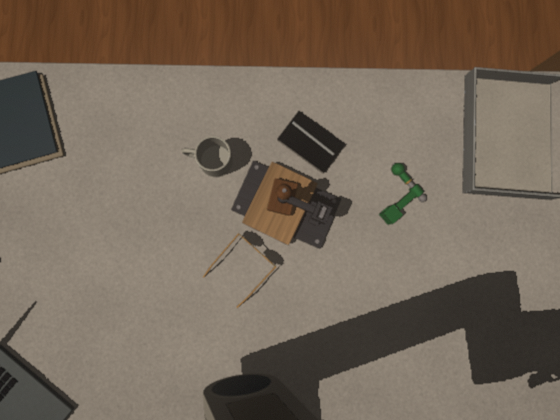

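The side view shows the clamp around (280,220), with the ball at about (273,185). The top view shows it around (290,205), with the green look-alike at (405,195). I'll zoom in on the clamp.

```bash
python3 - <<'E'
import cv2
a=cv2.imread("pics/side0.png")[165:275,220:335]; b=cv2.imread("pics/top0.png")[150:255,225:350]
cv2.imwrite("pics/zs.png",cv2.resize(a,None,fx=5,fy=5,interpolation=cv2.INTER_CUBIC))
b=cv2.convertScaleAbs(b,alpha=1.8,beta=15)
cv2.imwrite("pics/zt.png",cv2.resize(b,None,fx=5,fy=5,interpolation=cv2.INTER_CUBIC))
E
```

```text
(no output)
```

View pics/zs.png

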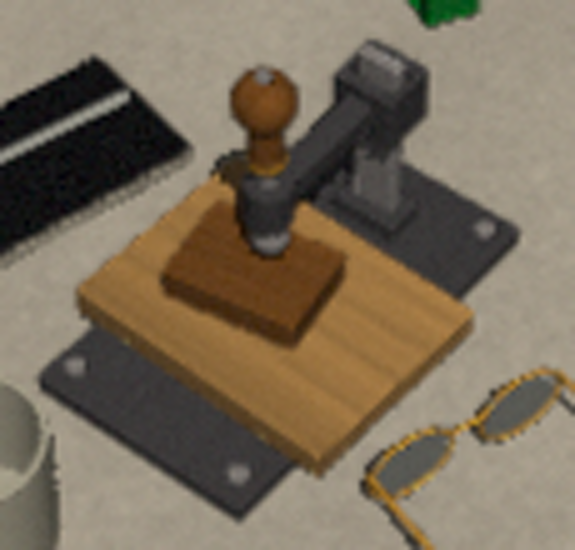

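View pics/zt.png

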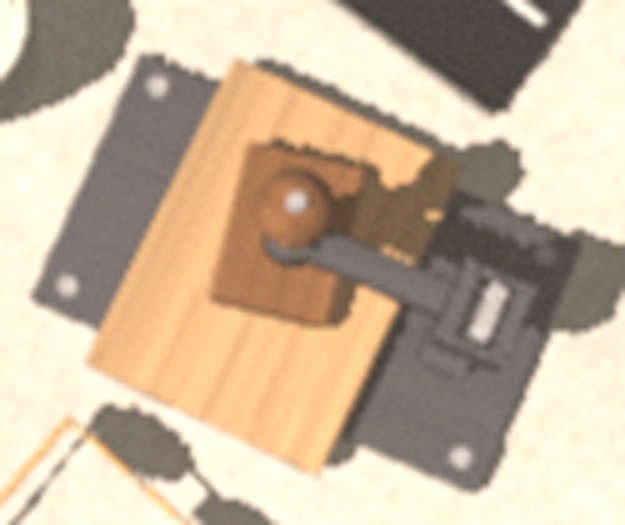

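Zoomed points. Top: bar top (489,310), ball (294,208), bolts (157,85), (67,286), (460,457). Side: bar top (382,58), ball (264,102), the same bolts at (75,366), (238,473), (485,229). Next I'll triangulate them.

```bash
cat > h.py <<'E'
import numpy as np,cv2
from station import *
P={n:camera_params(n) for n in("side","top")}
def ray(n,u,v):
    p=P[n];R=np.array(p["R"]);d=R.T@[(u-p["cx"])/p["fx"],(v-p["cy"])/p["fy"],1];return -R.T@p["t"],d/np.linalg.norm(d)
def plane(n,uv,z):
    c,d=ray(n,*uv);return c+d*(z-c[2])/d[2]
def tri(a,b):
    c1,d1=ray("side",*a);c2,d2=ray("top",*b)
    s=np.linalg.lstsq(np.c_[d1,-d2],c2-c1,rcond=None)[0];p,q=c1+d1*s[0],c2+d2*s[1];return (p+q)/2,np.linalg.norm(p-q)
def proj(n,X):
    p=P[n];x=np.array(p["R"])@X+p["t"];return p["fx"]*x[0]/x[2]+p["cx"],p["fy"]*x[1]/x[2]+p["cy"]
E
cat > m.py <<'E'
from h import *
S=lambda u,v:((u+.5)/5-.5+220,(v+.5)/5-.5+165)
T=lambda u,v:((u+.5)/5-.5+225,(v+.5)/5-.5+150)
pts={"bartop":((382,60),(489,310),.125),"ball":((264,102),(294,208),None),
"b_far_n":(None,(157,85),.012),"bA":((75,366),(157,85),.012),"bB":((238,473),(67,286),.012),"bC":((485,229),(460,457),.012)}
for k,(a,b,z) in pts.items():
    if a: print(k,tri(S(*a),T(*b)))
    if z: print("  planes",a and plane("side",S(*a),z),plane("top",T(*b),z))
E
python3 m.py
```

```text
bartop (array([ 0.57869474, -0.13965107,  0.12366384]), np.float64(0.0025498606595214857))
  planes [ 0.57712423 -0.13838924  0.125     ] [ 0.57982972 -0.13928649  0.125     ]
ball (array([ 0.61453019, -0.05604539,  0.16634057]), np.float64(0.002403869629261253))
  planes None [0.69790085 0.00090977 0.012     ]
bA (array([6.95726280e-01, 6.71894454e-04, 1.53516498e-02]), np.float64(0.002866041409678805))
  planes [ 0.69529731 -0.00176572  0.012     ] [0.69790085 0.00090977 0.012     ]
bB (array([0.59993606, 0.04200754, 0.01603961]), np.float64(0.0018429707445594416))
  planes [0.59987481 0.03914589 0.012     ] [0.60130426 0.04237849 0.012     ]
bC (array([ 0.52072495, -0.14214227,  0.01442147]), np.float64(0.002230887651785012))
  planes [ 0.51993802 -0.14444201  0.012     ] [ 0.52189251 -0.14232422  0.012     ]
```

Clamp yaw comes out at 66.7°, with the bar at (0.5787, -0.1398). The bolts and the bar-to-ball length of 91 mm (88 expected) agree with this. Next is the height of the head.

```bash
python3 - <<'E'
from h import *
o=np.array([.5787,-.1398]);a=np.radians(66.7);X=np.array([np.cos(a),np.sin(a)]);Y=np.array([-X[1],X[0]])
zs=lambda p:((p[0]-220+.5)*5-.5,(p[1]-165+.5)*5-.5)
zt=lambda p:((p[0]-225+.5)*5-.5,(p[1]-150+.5)*5-.5)
for z in(.10,.105,.11,.115,.12,.125):
  for n,f in(("side",zs),("top",zt)):
    print(z,n,[tuple(np.round(f(proj(n,np.r_[o+X*i*.016+Y*j*.018,z]))).astype(int)) for i,j in((1,1),(1,-1),(-1,-1),(-1,1))])
for z in(.05,.055,.06,.065,.07): print("foot",z,zs(proj("side",np.r_[o+X*.088,z])), "neck",zs(proj("side",np.r_[o+X*.088,z+.085])))
b=cv2.imread("pics/side0.png")[165:225,260:320]
b=cv2.convertScaleAbs(b,alpha=2.2,beta=0)
cv2.imwrite("pics/zs2.png",cv2.resize(b,None,fx=10,fy=10,interpolation=cv2.INTER_CUBIC))
E
```

```text
0.1 side [(np.int64(387), np.int64(128)), (np.int64(329), np.int64(95)), (np.int64(369), np.int64(60)), (np.int64(426), np.int64(92))]
0.1 top [(np.int64(431), np.int64(342)), (np.int64(463), np.int64(265)), (np.int64(532), np.int64(295)), (np.int64(500), np.int64(372))]
0.105 side [(np.int64(388), np.int64(121)), (np.int64(330), np.int64(88)), (np.int64(369), np.int64(53)), (np.int64(427), np.int64(85))]
0.105 top [(np.int64(432), np.int64(341)), (np.int64(465), np.int64(264)), (np.int64(534), np.int64(294)), (np.int64(501), np.int64(371))]
0.11 side [(np.int64(388), np.int64(114)), (np.int64(330), np.int64(81)), (np.int64(369), np.int64(46)), (np.int64(427), np.int64(78))]
0.11 top [(np.int64(434), np.int64(340)), (np.int64(466), np.int64(262)), (np.int64(536), np.int64(293)), (np.int64(503), np.int64(370))]
0.115 side [(np.int64(388), np.int64(107)), (np.int64(330), np.int64(74)), (np.int64(370), np.int64(38)), (np.int64(428), np.int64(70))]
0.115 top [(np.int64(435), np.int64(339)), (np.int64(468), np.int64(261)), (np.int64(538), np.int64(291)), (np.int64(505), np.int64(369))]
0.
[... 567 characters left out ...]
(266.24156956389766), np.float64(264.51938631574023)) neck (np.float64(265.58503627253015), np.float64(144.95799887169352))
foot 0.055 (np.float64(266.2048432271446), np.float64(257.8311469900748)) neck (np.float64(265.54416970116034), np.float64(137.51578072792822))
foot 0.06 (np.float64(266.1678911419618), np.float64(251.1017965801295)) neck (np.float64(265.50303808430056), np.float64(130.02529510555487))
foot 0.065 (np.float64(266.13071122049615), np.float64(244.33095486663174)) neck (np.float64(265.4616388350804), np.float64(122.48607090933558))
foot 0.07 (np.float64(266.09330134906867), np.float64(237.51823692715772)) neck (np.float64(265.41996933285657), np.float64(114.89763089344248))
```

View pics/zs2.png

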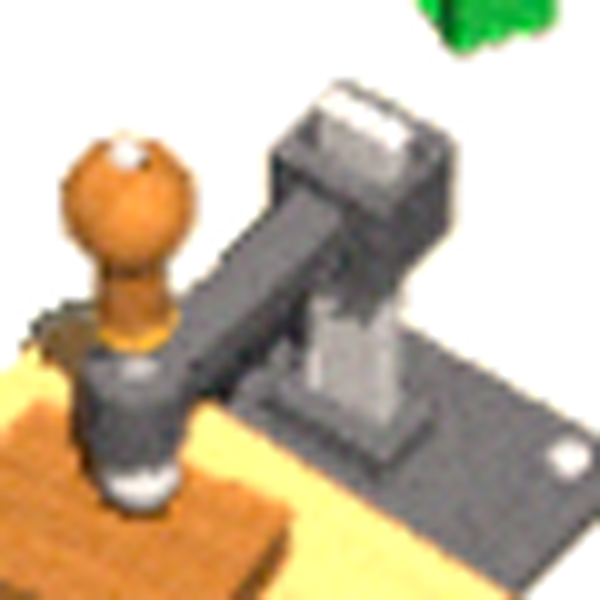

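The head top sits at about z = 0.114, so jaw_head is near 0.102. The foot is about 8–10 mm above the block. Moving over at travel height.

Call:
send_rows(
  increments=[
    {"gripper": 1,"slide": [25,-13,0],"yaw": 0},
    {"gripper": 1,"slide": [60,-30,0],"yaw": 0},
    {"gripper": 1,"slide": [96,-48,0],"yaw": 0},
    {"gripper": 1,"slide": [132,-67,0],"yaw": 0},
    {"gripper": 1,"slide": [168,-85,0],"yaw": 0},
  ],
  squeeze=50,
)

```text
t: 0.52
eef_pos: [0.2818, -0.4052, 0.231]
tcp_rot: [-180.0, 0.0, 14.7]
wrist_force: [1.0, 0.3, -0.5]
width: 1.001
```

Call:
send_rows(
  increments=[
    {"gripper": 1,"slide": [36,-18,0],"yaw": 0},
    {"gripper": 1,"slide": [72,-36,0],"yaw": 0},
    {"gripper": 1,"slide": [108,-55,0],"yaw": 0},
    {"gripper": 1,"slide": [144,-73,0],"yaw": 0},
    {"gripper": 1,"slide": [180,-92,0],"yaw": 0},
  ],
)

```text
t: 0.93
eef_pos: [0.4327, -0.2703, 0.2311]
tcp_rot: [-180.0, 0.0, 14.8]
wrist_force: [0.8, -1.1, 0.1]
width: 0.997
```

Call:
send_rows(
  increments=[
    {"gripper": 1,"slide": [36,-18,0],"yaw": -0.12},
    {"gripper": 1,"slide": [72,-36,0],"yaw": -0.24},
    {"gripper": 1,"slide": [108,-55,0],"yaw": -0.36},
    {"gripper": 1,"slide": [144,-73,0],"yaw": -0.48},
    {"gripper": 1,"slide": [176,-90,0],"yaw": -0.6},
  ],
)

```text
t: 1.35
eef_pos: [0.5802, -0.138, 0.2309]
tcp_rot: [-180.0, 0.0, 49.5]
wrist_force: [0.1, -0.1, -0.2]
width: 0.997
```

Call:
send_rows(
  increments=[
    {"gripper": 1,"slide": [0,0,0],"yaw": -0.1},
    {"gripper": 1,"slide": [0,0,0],"yaw": -0.2},
    {"gripper": 0.8,"slide": [0,0,0],"yaw": -0.306},
    {"gripper": 0.8,"slide": [0,0,15],"yaw": -0.306},
    {"gripper": 0.8,"slide": [0,0,40],"yaw": -0.306},
  ],
)

```text
t: 1.77
eef_pos: [0.5799, -0.1402, 0.1927]
tcp_rot: [179.8, -0.0, 66.7]
wrist_force: [1.0, -0.9, -1.3]
width: 0.8
```

Call:
send_rows(
  increments=[
    {"gripper": 0.8,"slide": [0,0,15],"yaw": 0},
    {"gripper": 0.8,"slide": [0,0,30],"yaw": 0},
    {"gripper": 0.8,"slide": [0,0,40],"yaw": 0},
    {"gripper": 0.8,"slide": [0,0,40],"yaw": 0},
    {"gripper": 0.8,"slide": [0,0,40],"yaw": 0},
  ],
)

```text
t: 2.18
eef_pos: [0.5787, -0.14, 0.1511]
tcp_rot: [-179.9, 0.0, 66.7]
wrist_force: [0.3, -0.5, 0.5]
width: 0.793
```

```bash
python3 - <<'E'
from h import *
s=observe();print(s['eef_pos'],s['tcp_rot'],s['wrist_force'],s['qpos'],s['width'])
a=read_camera("side")[:,:,::-1];b=read_camera("top")[:,:,::-1]
cv2.imwrite("pics/a1.png",np.hstack([cv2.resize(a[130:280,215:315],None,fx=4,fy=4,interpolation=2),cv2.resize(b[130:280,250:350],None,fx=4,fy=4,interpolation=2)]))
E
```

```text
[ 0.5787277  -0.14003236  0.15113652] [-1.79949179e+02  2.42325250e-03  6.66787465e+01] [ 0.29559875 -0.47148553  0.52124351] [-2.16728825e+01  2.11141082e+01 -1.39200269e+00  6.75447590e+01
 -9.60349693e-04  9.16483725e+01] 0.7934166973845841
```

View pics/a1.png

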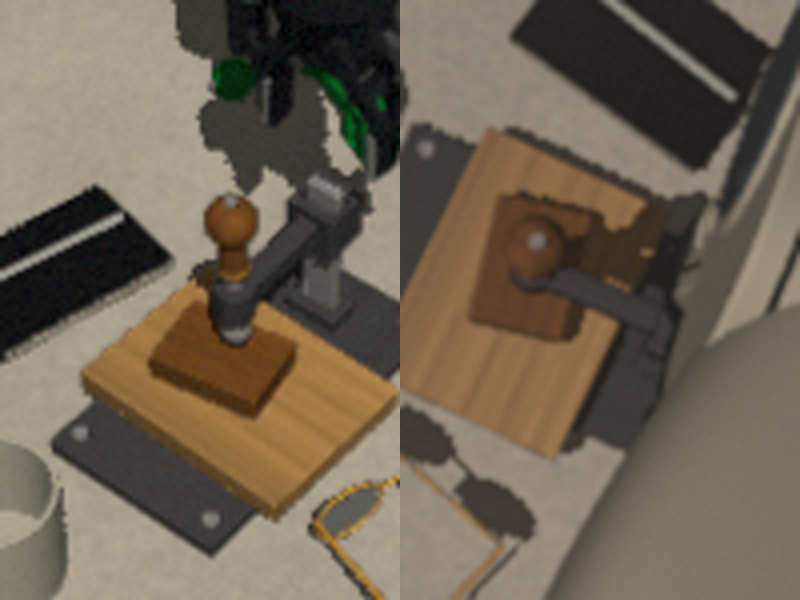

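In the left (side) half the fingers straddle the bar just above the head (finger near (275,100)). The right (top) half shows the ball at (537,245), unobstructed. Descending around the head.

Call:
send_rows(
  increments=[
    {"gripper": 0.8,"slide": [0,0,12],"yaw": 0},
    {"gripper": 0.8,"slide": [0,0,27],"yaw": 0},
    {"gripper": 0.8,"slide": [0,0,42],"yaw": 0},
    {"gripper": 0.8,"slide": [0,0,56],"yaw": 0},
    {"gripper": 0.8,"slide": [0,0,69],"yaw": 0},
  ],
)

```text
t: 2.7
eef_pos: [0.5793, -0.1402, 0.0827]
tcp_rot: [179.9, -0.0, 66.7]
wrist_force: [-0.0, -0.2, -0.7]
width: 0.799
```

Call:
send_rows(
  increments=[
    {"gripper": 0.8,"slide": [0,0,0],"yaw": 0},
    {"gripper": 0.6,"slide": [0,0,0],"yaw": 0},
    {"gripper": 0.5,"slide": [0,0,0],"yaw": 0},
    {"gripper": 0.45,"slide": [0,0,0],"yaw": 0},
    {"gripper": 0.45,"slide": [0,0,0],"yaw": 0},
  ],
  squeeze=30,
)

```text
t: 3.12
eef_pos: [0.579, -0.1401, 0.0833]
tcp_rot: [179.9, -0.0, 66.7]
wrist_force: [-1.7, 1.1, 1.4]
width: 0.447
```

```bash
python3 - <<'E'
from h import *
s=observe();print(s['eef_pos'],s['tcp_rot'],s['wrist_force'],s['torque'],s['width'])
a=read_camera("side")[:,:,::-1]
cv2.imwrite("pics/a2.png",cv2.resize(a[140:250,230:340],None,fx=5,fy=5,interpolation=2))
E
```

```text
[ 0.57898292 -0.1400841   0.08330928] [ 1.79943647e+02 -1.34822319e-03  6.66832005e+01] [-1.70481854  1.05475411  1.37639088] [0.11995169 0.38015523 0.01257515] 0.447070664272818
```

View pics/a2.png

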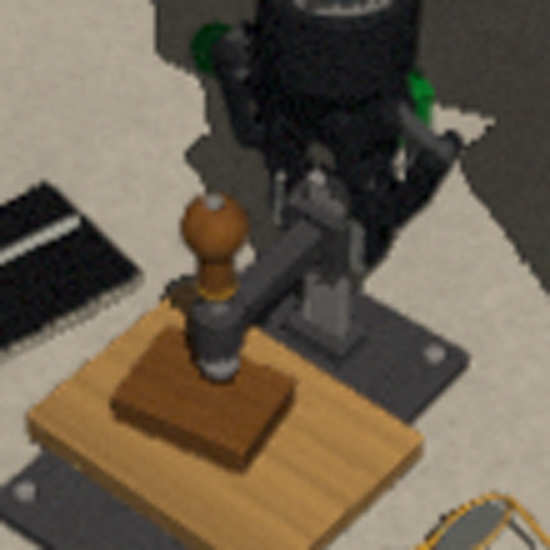

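The pads are nearly touching the head, at 38 mm opening. A small force along clamp +y suggests a ~1 mm offset, so I'll close and give way to it.

Call:
send_rows(
  increments=[
    {"gripper": 0.44,"slide": [0,-0.7,0],"yaw": 0},
    {"gripper": 0.42,"slide": [0,-0.7,0],"yaw": 0},
    {"gripper": 0.38,"slide": [0,-0.7,0],"yaw": 0},
    {"gripper": 0.3,"slide": [0,-0.7,0],"yaw": 0},
    {"gripper": 0.3,"slide": [0,-0.7,0],"yaw": 0},
  ],
  squeeze=50,
)

```text
t: 3.58
eef_pos: [0.5782, -0.1398, 0.0825]
tcp_rot: [180.0, -0.0, 66.7]
wrist_force: [-2.0, 1.6, 5.1]
width: 0.415
```

Call:
send_rows(
  increments=[
    {"gripper": 0.3,"slide": [0,-0.2,0.6],"yaw": 0},
    {"gripper": 0.3,"slide": [0,-0.4,1.2],"yaw": 0},
    {"gripper": 0.3,"slide": [0,-0.4,1.8],"yaw": 0},
    {"gripper": 0.3,"slide": [0,-0.4,2.4],"yaw": 0},
    {"gripper": 0.3,"slide": [0,-0.4,3],"yaw": 0},
  ],
)

```text
t: 4.0
eef_pos: [0.5784, -0.1399, 0.0801]
tcp_rot: [179.9, -0.0, 66.7]
wrist_force: [-1.9, 0.4, 9.7]
width: 0.416
```

Call:
send_rows(
  increments=[
    {"gripper": 0.3,"slide": [0,0,0.6],"yaw": 0},
    {"gripper": 0.3,"slide": [0,0,1.2],"yaw": 0},
    {"gripper": 0.3,"slide": [0,0,1.8],"yaw": 0},
    {"gripper": 0.3,"slide": [0,0,2.4],"yaw": 0},
    {"gripper": 0.3,"slide": [0,0,3],"yaw": 0},
  ],
)

```text
t: 4.42
eef_pos: [0.5784, -0.1398, 0.0772]
tcp_rot: [179.9, -0.0, 66.7]
wrist_force: [-1.9, 1.8, 9.1]
width: 0.415
```

```bash
python3 - <<'E'
from h import *
s=observe();print(s['eef_pos'],s['tcp_rot'],s['wrist_force'],s['torque'],s['width'])
a=read_camera("side")[:,:,::-1]
cv2.imwrite("pics/a3.png",cv2.resize(a[140:250,230:340],None,fx=5,fy=5,interpolation=2))
E
```

```text
[ 0.5784145  -0.13983954  0.07715093] [ 1.79893391e+02 -4.18652090e-03  6.66811628e+01] [-1.8918379   1.80606954  9.07669736] [0.19159118 0.4643148  0.01376247] 0.41453961969952063
```

View pics/a3.png

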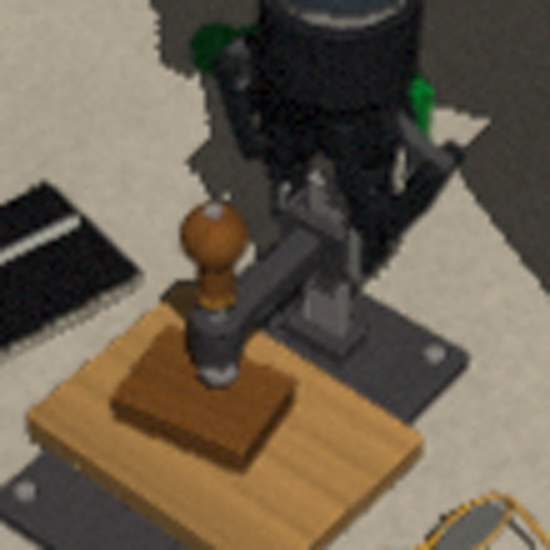

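The jaw follows the gripper: the ball went from (213,227) to (213,236) at about 9 N sliding force. I'll continue in small steps and watch the force.

Call:
send_rows(
  increments=[
    {"gripper": 0.3,"slide": [0,0,0.5],"yaw": 0},
    {"gripper": 0.3,"slide": [0,0,1.0],"yaw": 0},
    {"gripper": 0.3,"slide": [0,0,1.5],"yaw": 0},
    {"gripper": 0.3,"slide": [0,0,2.0],"yaw": 0},
    {"gripper": 0.3,"slide": [0,0,2.5],"yaw": 0},
  ],
)

```text
t: 4.88
eef_pos: [0.5784, -0.1399, 0.0746]
tcp_rot: [179.9, -0.0, 66.7]
wrist_force: [-1.3, 1.2, 9.1]
width: 0.42
```

Call:
send_rows(
  increments=[
    {"gripper": 0.3,"slide": [0,0,0.4],"yaw": 0},
    {"gripper": 0.3,"slide": [0,0,0.8],"yaw": 0},
    {"gripper": 0.3,"slide": [0,0,1.2],"yaw": 0},
    {"gripper": 0.3,"slide": [0,0,1.6],"yaw": 0},
    {"gripper": 0.3,"slide": [0,0,2],"yaw": 0},
  ],
)

```text
t: 5.3
eef_pos: [0.5784, -0.1398, 0.0726]
tcp_rot: [179.9, -0.0, 66.7]
wrist_force: [-3.2, 1.2, 8.2]
width: 0.415
```

Call:
send_rows(
  increments=[
    {"gripper": 0.3,"slide": [0,0,0.4],"yaw": 0},
    {"gripper": 0.3,"slide": [0,0,0.8],"yaw": 0},
    {"gripper": 0.3,"slide": [0,0,1.2],"yaw": 0},
    {"gripper": 0.3,"slide": [0,0,1.6],"yaw": 0},
    {"gripper": 0.3,"slide": [0,0,2],"yaw": 0},
  ],
)

```text
t: 5.72
eef_pos: [0.5784, -0.1399, 0.0706]
tcp_rot: [179.9, -0.0, 66.7]
wrist_force: [-2.4, 0.5, 9.6]
width: 0.418
```

```bash
python3 - <<'E'
from h import *
s=observe();print(s['eef_pos'],s['tcp_rot'],s['wrist_force'],s['torque'],s['width'])
a=read_camera("side")[:,:,::-1]
cv2.imwrite("pics/a4.png",cv2.resize(a[140:250,230:340],None,fx=5,fy=5,interpolation=2))
E
```

```text
[ 0.57842351 -0.13986207  0.07063147] [ 1.79895094e+02 -3.60332653e-03  6.66791685e+01] [-2.36916773  0.48485341  9.56283636] [ 0.27105913  0.47325074 -0.00155592] 0.41813901453646957
```

View pics/a4.png

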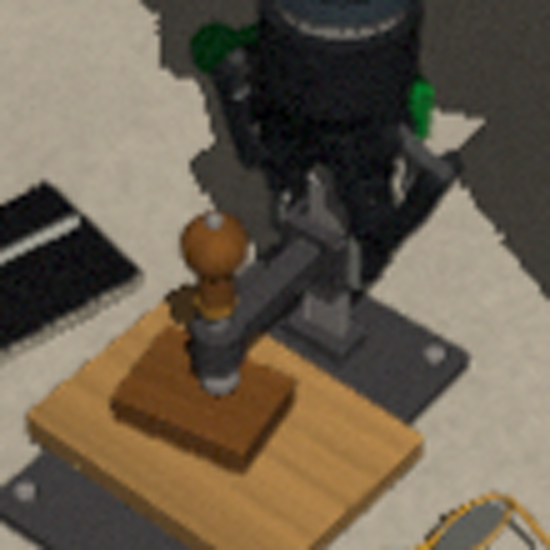

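The ball is now at (213,244) and the foot is almost on the block. I'll use smaller steps from here.

Call:
send_rows(
  increments=[
    {"gripper": 0.3,"slide": [0,0,0.3],"yaw": 0},
    {"gripper": 0.3,"slide": [0,0,0.6],"yaw": 0},
    {"gripper": 0.3,"slide": [0,0,0.9],"yaw": 0},
    {"gripper": 0.3,"slide": [0,0,1.2],"yaw": 0},
    {"gripper": 0.3,"slide": [0,0,1.5],"yaw": 0},
  ],
)

```text
t: 6.18
eef_pos: [0.5784, -0.14, 0.0696]
tcp_rot: [179.9, -0.0, 66.7]
wrist_force: [-5.2, -1.0, 14.2]
width: 0.414
```

Call:
send_rows(
  increments=[
    {"gripper": 0.3,"slide": [0,0,0.3],"yaw": 0},
    {"gripper": 0.3,"slide": [0,0,0.6],"yaw": 0},
    {"gripper": 0.3,"slide": [0,0,0.9],"yaw": 0},
    {"gripper": 0.3,"slide": [0,0,1.2],"yaw": 0},
    {"gripper": 0.3,"slide": [0,0,1.5],"yaw": 0},
  ],
)

```text
t: 6.6
eef_pos: [0.5783, -0.1401, 0.0677]
tcp_rot: [179.9, 0.0, 66.7]
wrist_force: [-3.6, -1.9, 10.2]
width: 0.416
```

```bash
python3 - <<'E'
from h import *
s=observe();print(s['eef_pos'],s['tcp_rot'],s['wrist_force'],s['torque'],s['width'])
E
```

```text
[ 0.57834866 -0.14012211  0.06773083] [1.79889779e+02 9.46072364e-03 6.66595933e+01] [-3.5555765  -1.89528366 10.20870505] [ 0.33094393  0.47797421 -0.00682212] 0.41631384826730106
```

Forces changed near z = 0.070, which is probably contact with tilting under way. Going slower.

Call:
send_rows(
  increments=[
    {"gripper": 0.3,"slide": [0,0,0.2],"yaw": 0},
    {"gripper": 0.3,"slide": [0,0,0.4],"yaw": 0},
    {"gripper": 0.3,"slide": [0,0,0.6],"yaw": 0},
    {"gripper": 0.3,"slide": [0,0,0.8],"yaw": 0},
    {"gripper": 0.3,"slide": [0,0,1],"yaw": 0},
  ],
)

```text
t: 7.02
eef_pos: [0.5782, -0.1404, 0.0668]
tcp_rot: [179.9, 0.0, 66.6]
wrist_force: [-5.7, -3.5, 11.6]
width: 0.411
```

Call:
send_rows(
  increments=[
    {"gripper": 0.3,"slide": [0,0,0.2],"yaw": 0},
    {"gripper": 0.3,"slide": [0,0,0.4],"yaw": 0},
    {"gripper": 0.3,"slide": [0,0,0.6],"yaw": 0},
    {"gripper": 0.3,"slide": [0,0,0.8],"yaw": 0},
    {"gripper": 0.3,"slide": [0,0,1],"yaw": 0},
  ],
)

```text
t: 7.43
eef_pos: [0.5783, -0.1406, 0.0663]
tcp_rot: [179.9, 0.1, 66.6]
wrist_force: [-6.9, -2.6, 17.4]
width: 0.414
```

```bash
python3 - <<'E'
from h import *
s=observe();print(s['eef_pos'],s['tcp_rot'],s['wrist_force'],s['torque'],s['width'])
a=read_camera("side")[:,:,::-1]
cv2.imwrite("pics/a5.png",cv2.resize(a[140:250,230:340],None,fx=5,fy=5,interpolation=2))
E
```

```text
[ 0.57825285 -0.14058007  0.06634408] [1.79856962e+02 5.18211417e-02 6.66339211e+01] [-6.87267485 -2.57555896 17.35295018] [ 0.16532301  1.09560064 -0.03745304] 0.41405211329129443
```

View pics/a5.png

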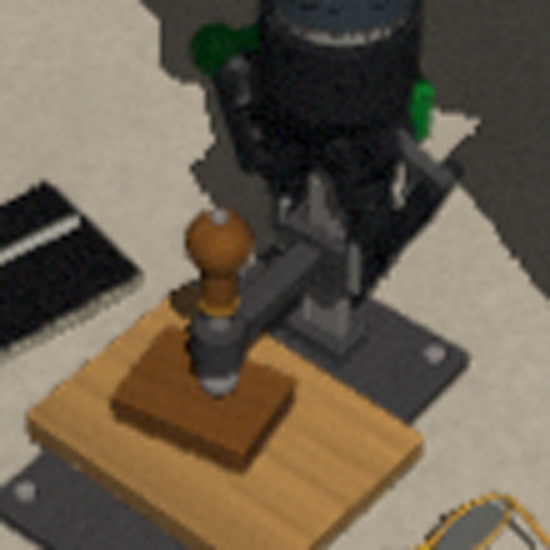

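The ball shifted toward the bar, to (219,242), so the jaw has tilted. The force is rising steeply (17 N), so it is binding. I'll press a little more, aiming for about 23 N.

Call:
send_rows(
  increments=[
    {"gripper": 0.3,"slide": [0,0,0.15],"yaw": 0},
    {"gripper": 0.3,"slide": [0,0,0.3],"yaw": 0},
    {"gripper": 0.3,"slide": [0,0,0.4],"yaw": 0},
    {"gripper": 0.3,"slide": [0,0,0.5],"yaw": 0},
    {"gripper": 0.3,"slide": [0,0,0.5],"yaw": 0},
  ],
)

```text
t: 7.9
eef_pos: [0.5782, -0.1406, 0.0662]
tcp_rot: [179.8, 0.1, 66.6]
wrist_force: [-7.9, -3.3, 17.6]
width: 0.416
```

Call:
send_rows(
  increments=[
    {"gripper": 0.3,"slide": [0,0,0.15],"yaw": 0},
    {"gripper": 0.3,"slide": [0,0,0.3],"yaw": 0},
    {"gripper": 0.3,"slide": [0,0,0.45],"yaw": 0},
    {"gripper": 0.3,"slide": [0,0,0.6],"yaw": 0},
    {"gripper": 0.3,"slide": [0,0,0.6],"yaw": 0},
  ],
)

```text
t: 8.32
eef_pos: [0.5783, -0.1403, 0.0647]
tcp_rot: [179.9, 0.0, 66.6]
wrist_force: [-5.3, -2.2, 11.3]
width: 0.418
```

```bash
python3 - <<'E'
from h import *
s=observe();print(s['eef_pos'],s['wrist_force'],s['torque'],s['width'])
a=read_camera("side")[:,:,::-1]
cv2.imwrite("pics/a6.png",cv2.resize(a[140:250,230:340],None,fx=5,fy=5,interpolation=2))
E
```

```text
[ 0.57827795 -0.14032679  0.0647098 ] [-5.29400604 -2.17095832 11.28583692] [ 0.20715177  0.59467274 -0.0569091 ] 0.4176185138521522
```

View pics/a6.png

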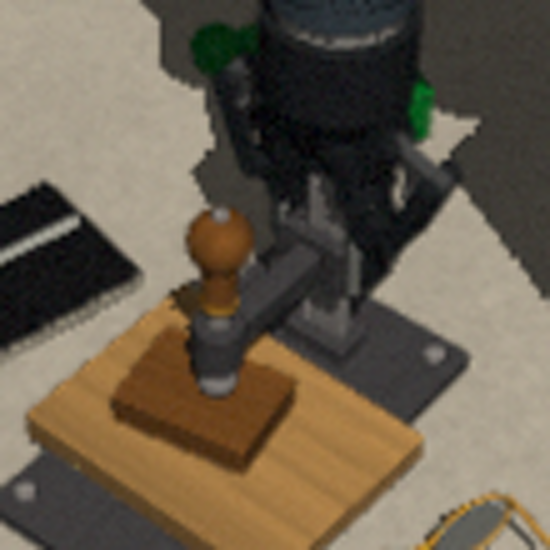

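The ball is at (221,242) and the tilt has increased a bit more, so the drop was a stick-slip in the sink. I'll keep pressing in small steps.

Call:
send_rows(
  increments=[
    {"gripper": 0.3,"slide": [0,0,0.1],"yaw": 0},
    {"gripper": 0.3,"slide": [0,0,0.2],"yaw": 0},
    {"gripper": 0.3,"slide": [0,0,0.3],"yaw": 0},
    {"gripper": 0.3,"slide": [0,0,0.4],"yaw": 0},
    {"gripper": 0.3,"slide": [0,0,0.5],"yaw": 0},
  ],
)

```text
t: 8.78
eef_pos: [0.5783, -0.1404, 0.0644]
tcp_rot: [179.9, 0.0, 66.6]
wrist_force: [-6.2, -2.7, 14.0]
width: 0.416
```

Call:
send_rows(
  increments=[
    {"gripper": 0.3,"slide": [0,0,0.1],"yaw": 0},
    {"gripper": 0.3,"slide": [0,0,0.2],"yaw": 0},
    {"gripper": 0.3,"slide": [0,0,0.3],"yaw": 0},
    {"gripper": 0.3,"slide": [0,0,0.4],"yaw": 0},
    {"gripper": 0.3,"slide": [0,0,0.4],"yaw": 0},
  ],
)

```text
t: 9.2
eef_pos: [0.5783, -0.1404, 0.0643]
tcp_rot: [179.9, 0.0, 66.6]
wrist_force: [-5.4, -1.9, 14.7]
width: 0.409
```

Call:
send_rows(
  increments=[
    {"gripper": 0.3,"slide": [0,0,0.1],"yaw": 0},
    {"gripper": 0.3,"slide": [0,0,0.2],"yaw": 0},
    {"gripper": 0.3,"slide": [0,0,0.3],"yaw": 0},
    {"gripper": 0.3,"slide": [0,0,0.4],"yaw": 0},
    {"gripper": 0.3,"slide": [0,0,0.4],"yaw": 0},
  ],
)

```text
t: 9.62
eef_pos: [0.5784, -0.1402, 0.0638]
tcp_rot: [179.9, 0.0, 66.7]
wrist_force: [-5.0, -1.5, 14.3]
width: 0.414
```

Call:
send_rows(
  increments=[
    {"gripper": 0.3,"slide": [0,0,0.1],"yaw": 0},
    {"gripper": 0.3,"slide": [0,0,0.2],"yaw": 0},
    {"gripper": 0.3,"slide": [0,0,0.3],"yaw": 0},
    {"gripper": 0.3,"slide": [0,0,0.4],"yaw": 0},
    {"gripper": 0.3,"slide": [0,0,0.4],"yaw": 0},
  ],
)

```text
t: 10.03
eef_pos: [0.5784, -0.1403, 0.0636]
tcp_rot: [179.9, 0.0, 66.7]
wrist_force: [-5.9, -1.3, 15.7]
width: 0.413
```

Call:
send_rows(
  increments=[
    {"gripper": 0.3,"slide": [0,0,0.1],"yaw": 0},
    {"gripper": 0.3,"slide": [0,0,0.2],"yaw": 0},
    {"gripper": 0.3,"slide": [0,0,0.3],"yaw": 0},
    {"gripper": 0.3,"slide": [0,0,0.4],"yaw": 0},
    {"gripper": 0.3,"slide": [0,0,0.4],"yaw": 0},
  ],
)

```text
t: 10.45
eef_pos: [0.5784, -0.1403, 0.0635]
tcp_rot: [179.8, 0.0, 66.6]
wrist_force: [-7.3, -1.5, 18.4]
width: 0.418
```

```bash
python3 - <<'E'
from h import *
s=observe();print(s['eef_pos'],s['wrist_force'],s['torque'],s['width'])
a=read_camera("side")[:,:,::-1]
cv2.imwrite("pics/a7.png",cv2.resize(a[140:250,230:340],None,fx=5,fy=5,interpolation=2))
E
```

```text
[ 0.57837651 -0.1402957   0.06345436] [-7.31512376 -1.48878863 18.41588966] [ 0.4531428   1.11896428 -0.04116341] 0.4175456676124062
```

View pics/a7.png

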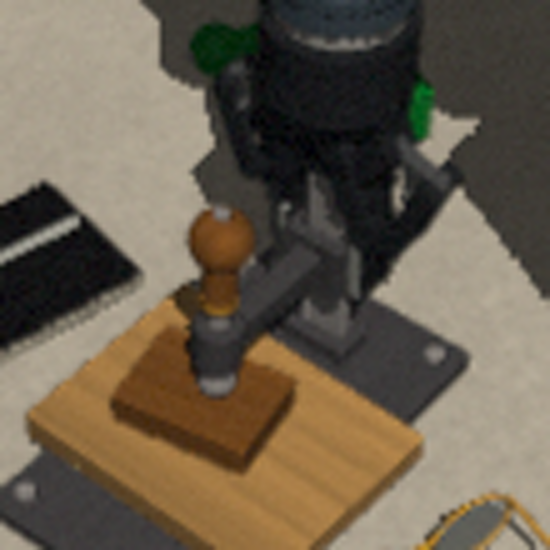

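The ball has stopped at (222,241) and the force is now rising (18 N) with almost no travel. One or two more gentle steps.

Call:
send_rows(
  increments=[
    {"gripper": 0.3,"slide": [0,0,0.1],"yaw": 0},
    {"gripper": 0.3,"slide": [0,0,0.2],"yaw": 0},
    {"gripper": 0.3,"slide": [0,0,0.3],"yaw": 0},
    {"gripper": 0.3,"slide": [0,0,0.3],"yaw": 0},
    {"gripper": 0.3,"slide": [0,0,0.3],"yaw": 0},
  ],
)

```text
t: 10.92
eef_pos: [0.5784, -0.1403, 0.0634]
tcp_rot: [179.8, 0.0, 66.7]
wrist_force: [-7.8, -1.4, 19.6]
width: 0.414
```

Call:
send_rows(
  increments=[
    {"gripper": 0.3,"slide": [0,0,0.1],"yaw": 0},
    {"gripper": 0.3,"slide": [0,0,0.2],"yaw": 0},
    {"gripper": 0.3,"slide": [0,0,0.3],"yaw": 0},
    {"gripper": 0.3,"slide": [0,0,0.3],"yaw": 0},
    {"gripper": 0.3,"slide": [0,0,0.3],"yaw": 0},
  ],
)

```text
t: 11.33
eef_pos: [0.5784, -0.1403, 0.0632]
tcp_rot: [179.8, 0.0, 66.6]
wrist_force: [-7.3, -0.9, 21.5]
width: 0.417
```

Call:
send_rows(
  increments=[
    {"gripper": 0.3,"slide": [0,0,0.1],"yaw": 0},
    {"gripper": 0.3,"slide": [0,0,0.2],"yaw": 0},
    {"gripper": 0.3,"slide": [0,0,0.2],"yaw": 0},
    {"gripper": 0.3,"slide": [0,0,0.2],"yaw": 0},
    {"gripper": 0.3,"slide": [0,0,0.2],"yaw": 0},
  ],
)

```text
t: 11.75
eef_pos: [0.5784, -0.1403, 0.0632]
tcp_rot: [179.8, 0.0, 66.7]
wrist_force: [-8.1, -1.3, 21.9]
width: 0.417
```

Steady at 22 N and bound. Releasing.

Call:
send_rows(
  increments=[
    {"gripper": 0.45,"slide": [0,0,0],"yaw": 0},
    {"gripper": 0.5,"slide": [0,0,0],"yaw": 0},
    {"gripper": 0.6,"slide": [0,0,0],"yaw": 0},
    {"gripper": 0.7,"slide": [0,0,0],"yaw": 0},
    {"gripper": 0.8,"slide": [0,0,0],"yaw": 0},
  ],
)

```text
t: 12.17
eef_pos: [0.5778, -0.1396, 0.0604]
tcp_rot: [-180.0, 0.0, 66.7]
wrist_force: [-0.2, -0.9, -0.3]
width: 0.799
```

Call:
send_rows(
  increments=[
    {"gripper": 0.8,"slide": [0,0,0],"yaw": 0},
    {"gripper": 0.8,"slide": [0,0,-5],"yaw": 0},
    {"gripper": 0.8,"slide": [0,0,-15],"yaw": 0},
    {"gripper": 0.8,"slide": [0,0,-30],"yaw": 0},
    {"gripper": 0.8,"slide": [0,0,-50],"yaw": 0},
  ],
)

```text
t: 12.58
eef_pos: [0.5773, -0.1394, 0.1112]
tcp_rot: [-179.9, 0.0, 66.7]
wrist_force: [-0.7, -0.0, -0.4]
width: 0.803
```

Call:
send_rows(
  increments=[
    {"gripper": 0.8,"slide": [0,0,-30],"yaw": 0.12},
    {"gripper": 0.8,"slide": [0,0,-60],"yaw": 0.24},
    {"gripper": 0.8,"slide": [0,0,-90],"yaw": 0.36},
    {"gripper": 0.8,"slide": [0,0,-115],"yaw": 0.36},
    {"gripper": 0.8,"slide": [0,0,-120],"yaw": 0.36},
  ],
)

```text
t: 13.0
eef_pos: [0.579, -0.14, 0.2366]
tcp_rot: [179.6, -0.2, 46.0]
wrist_force: [-0.2, 0.2, 0.3]
width: 0.799
```

```bash
python3 - <<'E'
from h import *
s=observe();print(s['eef_pos'],s['tcp_rot'],s['wrist_force'],s['qpos'],s['width'])
a=read_camera("side")[:,:,::-1];b=read_camera("top")[:,:,::-1]
cv2.imwrite("pics/s8.png",a);cv2.imwrite("pics/t8.png",b)
cv2.imwrite("pics/a8.png",np.hstack([cv2.resize(a[140:250,230:330],None,fx=4,fy=4,interpolation=2),cv2.resize(b[150:260,240:340],None,fx=4,fy=4,interpolation=2)]))
E
```

```text
[ 0.578964   -0.14002035  0.23656947] [ 1.79606000e+02 -1.61579225e-01  4.60359806e+01] [-0.16982269  0.22325172  0.26545208] [-2.16637928e+01  1.89866715e+01  7.95880937e+00  7.85462940e+01
 -1.51136793e-05  1.12300782e+02] 0.7991079589411393
```

View pics/a8.png

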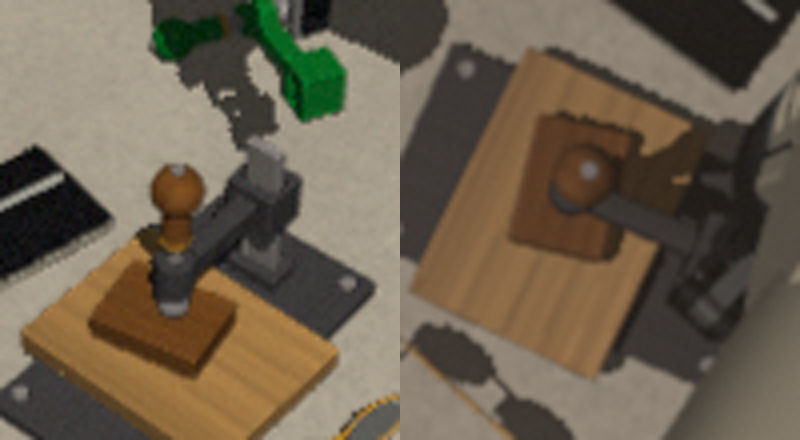

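The jaw stays up and bound: the arm is tilted up and the ball is at left-half (178,190) and right-half (587,173). I'll measure the ball centre by colour mask in both views.

```bash
cat > ball.py <<'E'
from h import *
def ball(n,im,c,show=None):
    # bgr; orange-brown ball: enclosing circle fit by Hough on upscaled crop
    x0,y0=c[0]-14,c[1]-14
    z=cv2.resize(im[y0:y0+29,x0:x0+29],None,fx=10,fy=10,interpolation=cv2.INTER_CUBIC)
    hsv=cv2.cvtColor(z,cv2.COLOR_BGR2HSV)
    g=cv2.GaussianBlur(hsv[:,:,1] if n=="side" else z[:,:,2],(0,0),5)
    r=16e-3*P[n]["fx"]/(np.array(P[n]["R"])@np.array([.613,-.058,.166])+P[n]["t"])[2]*10
    h=cv2.HoughCircles(g,cv2.HOUGH_GRADIENT,1,200,param1=60,param2=8,minRadius=int(r*.85),maxRadius=int(r*1.15))
    cx,cy,rr=h[0][0]; cv2.circle(z,(int(cx),int(cy)),int(rr),(0,255,0),1)
    if show is not None: show.append(z)
    return ((cx+.5)/10-.5+x0,(cy+.5)/10-.5+y0),rr,r
if __name__=="__main__":
    o=np.array([.5787,-.1398]);a=np.radians(66.7);X=np.array([np.cos(a),np.sin(a)]);Y=np.array([-X[1],X[0]])
    sh=[]
    for tag,cs,ct in(("0",(272,185),(283,191)),("8",(274,187),(286,193))):
        s=cv2.imread(f"pics/{'side' if tag=='0' else 's'}{tag}.png");t=cv2.imread(f"pics/{'top' if tag=='0' else 't'}{tag}.png")
        A=ball("side",s,cs,sh);B=ball("top",t,ct,sh);p,e=tri(A[0],B[0]);d=p[:2]-o
        print(tag,A,B,p,e,"clamp xy",d@X,d@Y)
    cv2.imwrite("pics/balls.png",np.vstack([np.hstack(sh[:2]),np.hstack(sh[2:])]))
E
python3 ball.py
```

```text
Traceback (most recent call last):
  File "ball.py", line 18, in <module>
    A=ball("side",s,cs,sh);B=ball("top",t,ct,sh);p,e=tri(A[0],B[0]);d=p[:2]-o
                             ~~~~^^^^^^^^^^^^^^^
  File "ball.py", line 10, in ball
    cx,cy,rr=h[0][0]; cv2.circle(z,(int(cx),int(cy)),int(rr),(0,255,0),1)
             ~^^^
TypeError: 'NoneType' object is not subscriptable
```

The ball is brown on a brown block in the top view, so the circle fit fails there. The pale cap on top of the ball shows in both views, so I'll triangulate that.

```bash
cat > cap.py <<'E'
from h import *
o=np.array([.5787,-.1398]);a=np.radians(66.7);X=np.array([np.cos(a),np.sin(a)]);Y=np.array([-X[1],X[0]])
def cap(im,c,k=3):
    w=im[c[1]-k:c[1]+k+1,c[0]-k:c[0]+k+1].astype(float)
    b=w[:,:,0]; b=np.clip(b-np.percentile(b,60),0,None)   # blue: cap grey vs brown
    yy,xx=np.mgrid[-k:k+1,-k:k+1]
    return c[0]+(b*xx).sum()/b.sum(),c[1]+(b*yy).sum()/b.sum(),b.max()
def run(sf,tf,cs,ct):
    s=cv2.imread(sf);t=cv2.imread(tf);A=cap(s,cs);B=cap(t,ct)
    p,e=tri(A[:2],B[:2]);d=p[:2]-o
    print(np.round(A,2),np.round(B,2),np.round(p,4),round(e,4),"clamp xy",np.round([d@X,d@Y],4)); return p
if __name__=="__main__":
    run("pics/side0.png","pics/top0.png",(272,180),(284,190))
    run("pics/s8.png","pics/t8.png",(274,182),(286,192))
    a=cv2.imread("pics/s8.png");b=cv2.imread("pics/t8.png")
    cv2.imwrite("pics/c8.png",np.hstack([cv2.resize(a[170:205,255:290],None,fx=10,fy=10,interpolation=0),cv2.resize(b[177:212,269:304],None,fx=10,fy=10,interpolation=0)]))
E
python3 cap.py
```

```text
[272.01 177.58  50.  ] [283.7  189.86  50.  ] [ 0.6143 -0.0552  0.1906] 0.0008 clamp xy [0.0918 0.0008]
[274.11 179.62  43.8 ] [286.74 192.09  43.2 ] [ 0.6115 -0.0618  0.1787] 0.0013 clamp xy [0.0846 0.0007]
```

View pics/c8.png

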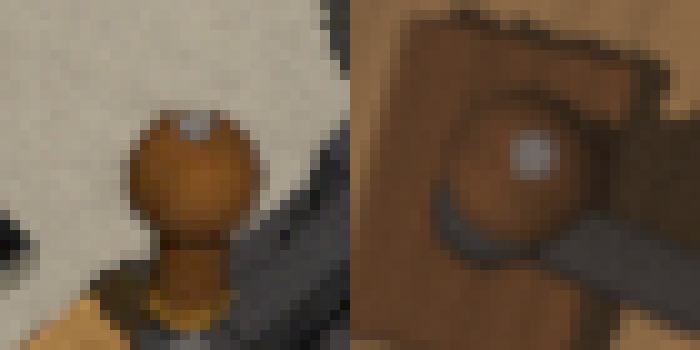

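```bash
python3 - <<'E'
from cap import *
for n,A,B in(("cap",(274.0,182.0),(286.7,192.1)),("ball",(274.0,186.8),(285.4,192.9))):
    p,e=tri(A,B);d=p[:2]-o;print(n,p,e,d@X,d@Y)
s=observe();q=s['eef_pos'];print(q,s['tcp_rot'])
E
```

```text
cap [ 0.6123252  -0.06229043  0.170517  ] 0.0020699398277962584 0.08448867738335478 -0.00022438554451056783
ball [ 0.61232546 -0.06061994  0.15667418] 0.0029384325633756065 0.08602303994947554 0.0004361305149400641
[ 0.57835444 -0.13978378  0.23287897] [ 1.79807216e+02 -7.89368635e-02  4.60885463e+01]
```

The ball centre is about (0.6125, -0.0613, 0.155), which is clamp x 85.5 mm, y 0. That is sensible for the tilt. Now I'll move over it at height and wind the wrist back so the stroke has room.

Call:
send_rows(
  increments=[
    {"gripper": 0.8,"slide": [20,-7,0],"yaw": -0.12},
    {"gripper": 0.8,"slide": [45,-17,0],"yaw": -0.24},
    {"gripper": 0.8,"slide": [70,-26,0],"yaw": -0.36},
    {"gripper": 0.8,"slide": [80,-30,0],"yaw": -0.48},
    {"gripper": 0.8,"slide": [80,-30,0],"yaw": -0.6},
  ],
)

```text
t: 13.52
eef_pos: [0.6119, -0.0587, 0.2291]
tcp_rot: [-179.9, -0.0, 80.9]
wrist_force: [0.5, -0.5, -0.5]
width: 0.8
```

Call:
send_rows(
  increments=[
    {"gripper": 0.8,"slide": [0,0,0],"yaw": -0.12},
    {"gripper": 0.8,"slide": [0,0,0],"yaw": -0.24},
    {"gripper": 0.8,"slide": [0,0,0],"yaw": -0.36},
    {"gripper": 0.8,"slide": [0,0,0],"yaw": -0.48},
    {"gripper": 0.8,"slide": [0,0,0],"yaw": -0.6},
  ],
)

```text
t: 13.93
eef_pos: [0.6111, -0.061, 0.2292]
tcp_rot: [-179.9, -0.1, 115.2]
wrist_force: [-0.3, -0.0, -0.2]
width: 0.8
```

Call:
send_rows(
  increments=[
    {"gripper": 0.8,"slide": [0,0,0],"yaw": -0.12},
    {"gripper": 0.8,"slide": [0,0,0],"yaw": -0.24},
    {"gripper": 0.8,"slide": [0,0,0],"yaw": -0.36},
    {"gripper": 0.8,"slide": [0,0,0],"yaw": -0.48},
    {"gripper": 0.8,"slide": [0,0,0],"yaw": -0.6},
  ],
)

```text
t: 14.35
eef_pos: [0.6112, -0.0611, 0.2292]
tcp_rot: [-180.0, -0.1, 149.6]
wrist_force: [0.7, -0.1, 0.4]
width: 0.799
```

Call:
send_rows(
  increments=[
    {"gripper": 0.8,"slide": [0,0,0],"yaw": -0.12},
    {"gripper": 0.8,"slide": [0,0,0],"yaw": -0.24},
    {"gripper": 0.8,"slide": [0,0,0],"yaw": -0.36},
    {"gripper": 0.8,"slide": [0,0,0],"yaw": -0.48},
    {"gripper": 0.8,"slide": [0,0,0],"yaw": -0.6},
  ],
)

```text
t: 14.77
eef_pos: [0.6112, -0.0611, 0.2292]
tcp_rot: [180.0, -0.1, -176.1]
wrist_force: [-1.0, -0.5, -0.3]
width: 0.8
```

Call:
send_rows(
  increments=[
    {"gripper": 0.8,"slide": [0,0,0],"yaw": -0.12},
    {"gripper": 0.8,"slide": [0,0,0],"yaw": -0.24},
    {"gripper": 0.8,"slide": [0,0,0],"yaw": -0.36},
    {"gripper": 0.8,"slide": [0,0,0],"yaw": -0.48},
    {"gripper": 0.8,"slide": [0,0,0],"yaw": -0.6},
  ],
)

```text
t: 15.18
eef_pos: [0.6111, -0.0611, 0.2292]
tcp_rot: [179.9, -0.1, -141.7]
wrist_force: [0.5, 0.2, -0.4]
width: 0.804
```

Call:
send_rows(
  increments=[
    {"gripper": 0.8,"slide": [0,0,0],"yaw": -0.12},
    {"gripper": 0.8,"slide": [0,0,0],"yaw": -0.24},
    {"gripper": 0.8,"slide": [0,0,0],"yaw": -0.36},
    {"gripper": 0.8,"slide": [0,0,0],"yaw": -0.48},
    {"gripper": 0.8,"slide": [0,0,0],"yaw": -0.5},
  ],
)

```text
t: 15.6
eef_pos: [0.6112, -0.0611, 0.2293]
tcp_rot: [179.9, -0.0, -113.1]
wrist_force: [-0.1, -1.3, -0.8]
width: 0.801
```

```bash
python3 - <<'E'
from cap import *
s=observe();q=s['eef_pos'];print(q,s['tcp_rot'],s['qpos'][5],s['wrist_force'])
y=np.radians(s['tcp_rot'][2]);d=np.array([.6125,-.0613])-q[:2]
print("slide to ball mm",1e3*(d@[np.cos(y),np.sin(y)]),1e3*(d@[np.sin(y),-np.cos(y)]))
E
```

```text
[ 0.61119527 -0.06106881  0.22932262] [ 1.79863030e+02 -2.09322417e-02 -1.13067792e+02] -80.46149912029952 [-0.12782828 -1.27826308 -0.76369025]
slide to ball mm -0.29851798186100226 -1.2909927806594463
```

Call:
send_rows(
  increments=[
    {"gripper": 0.8,"slide": [0,-1.3,15],"yaw": 0},
    {"gripper": 0.8,"slide": [0,-1.3,35],"yaw": 0},
    {"gripper": 0.8,"slide": [0,-1.3,55],"yaw": 0},
    {"gripper": 0.8,"slide": [0,-1.3,75],"yaw": 0},
    {"gripper": 0.7,"slide": [0,-1.3,90],"yaw": 0},
  ],
)

```text
t: 16.02
eef_pos: [0.6119, -0.0615, 0.1381]
tcp_rot: [179.8, -0.0, -113.6]
wrist_force: [-0.5, -0.4, -0.1]
width: 0.702
```

Call:
send_rows(
  increments=[
    {"gripper": 0.6,"slide": [0,0,4],"yaw": 0},
    {"gripper": 0.5,"slide": [0,0,6],"yaw": 0},
    {"gripper": 0.45,"slide": [0,0,6],"yaw": 0},
    {"gripper": 0.42,"slide": [0,0,6],"yaw": 0},
    {"gripper": 0.42,"slide": [0,0,6],"yaw": 0},
  ],
  squeeze=20,
)

```text
t: 16.43
eef_pos: [0.6134, -0.0618, 0.1358]
tcp_rot: [-179.9, 0.0, -113.4]
wrist_force: [-0.5, -0.2, 0.3]
width: 0.418
```

```bash
python3 - <<'E'
from cap import *
s=observe();q=s['eef_pos'];print(q,s['tcp_rot'],s['wrist_force'],s['torque'],s['width'])
f=s['wrist_force'];print("clamp fx fy",f[:2]@X,f[:2]@Y,"tcp clamp",(q[:2]-o)@X,(q[:2]-o)@Y)
a=read_camera("side")[:,:,::-1]
cv2.imwrite("pics/a9.png",cv2.resize(a[130:250,220:330],None,fx=5,fy=5,interpolation=2))
E
```

```text
[ 0.61339778 -0.06180509  0.13579473] [-1.79910958e+02  1.64130352e-02 -1.13435705e+02] [-0.4882122 -0.1993227  0.2537467] [ 0.03177145 -0.00252363 -0.01833171] 0.4184892167210717
clamp fx fy -0.37617735412615005 0.3695555257991212 tcp clamp 0.08535869177044772 -0.0010175204132801283
```

View pics/a9.png

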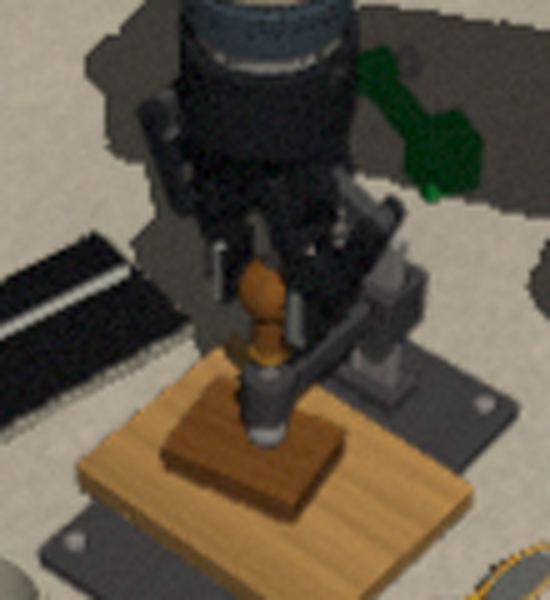

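The pads straddle the ball (ball x 237–290, pads at 225 and 290). I'll close in small steps and watch for one-sided force.

Call:
send_rows(
  increments=[
    {"gripper": 0.41,"slide": [0,0,0],"yaw": 0},
    {"gripper": 0.4,"slide": [0,0,0],"yaw": 0},
    {"gripper": 0.39,"slide": [0,0,0],"yaw": 0},
    {"gripper": 0.39,"slide": [0,0,0],"yaw": 0},
    {"gripper": 0.39,"slide": [0,0,0],"yaw": 0},
  ],
)

```text
t: 16.9
eef_pos: [0.6129, -0.0617, 0.1349]
tcp_rot: [-180.0, 0.0, -113.4]
wrist_force: [0.2, 0.0, 0.5]
width: 0.387
```

```bash
cat > st.py <<'E'
from cap import *
s=observe();q=s['eef_pos'];f=s['wrist_force']
y=np.radians(s['tcp_rot'][2]);T=np.array([[np.cos(y),np.sin(y)],[np.sin(y),-np.cos(y)]])
print("t",s['t'],"z",q[2].round(4),"yaw",s['tcp_rot'][2].round(1),"q6",s['qpos'][5].round(1),"w",s['width'].round(3))
print("F clamp",(f[:2]@X).round(2),(f[:2]@Y).round(2),"Fz",f[2].round(2),"F tool",(T@f[:2]).round(2),"torque",s['torque'].round(3),"tcp clamp",((q[:2]-o)@X).round(4),((q[:2]-o)@Y).round(4))
E
python3 st.py
```

```text
Traceback (most recent call last):
  File "st.py", line 4, in <module>
    print("t",s['t'],"z",q[2].round(4),"yaw",s['tcp_rot'][2].round(1),"q6",s['qpos'][5].round(1),"w",s['width'].round(3))
                                                                                                     ^^^^^^^^^^^^^^^^
AttributeError: 'float' object has no attribute 'round'
```

Call:
send_rows(
  increments=[
    {"gripper": 0.38,"slide": [0,0,0],"yaw": 0},
    {"gripper": 0.37,"slide": [0,0,0],"yaw": 0},
    {"gripper": 0.36,"slide": [0,0,0],"yaw": 0},
    {"gripper": 0.35,"slide": [0,0,0],"yaw": 0},
    {"gripper": 0.35,"slide": [0,0,0],"yaw": 0},
  ],
)

```text
t: 17.32
eef_pos: [0.6128, -0.0616, 0.1349]
tcp_rot: [180.0, 0.0, -113.4]
wrist_force: [-2.6, 1.3, 2.7]
width: 0.355
```

```bash
sed -i "s/s\['width'\].round(3)/round(s['width'],3)/" st.py; python3 st.py
```

```text
t 17.3167 z 0.1349 yaw -113.4 q6 -80.1 w 0.355
F clamp 0.13 2.92 Fz 2.74 F tool [-0.13  2.92] torque [0.32  0.567 0.004] tcp clamp 0.0853 -0.0004
```

The y offset is only about 0.2 mm. I'll open slightly, wind back 90° and feel the other axis.

Call:
send_rows(
  increments=[
    {"gripper": 0.5,"slide": [0,0.2,0],"yaw": 0},
    {"gripper": 0.6,"slide": [0,0.2,0],"yaw": 0},
    {"gripper": 0.6,"slide": [0,0.2,0],"yaw": -0.11},
    {"gripper": 0.6,"slide": [0,0.2,0],"yaw": -0.22},
    {"gripper": 0.6,"slide": [0,0.2,0],"yaw": -0.34},
  ],
)

```text
t: 17.73
eef_pos: [0.6129, -0.0618, 0.1346]
tcp_rot: [-180.0, -0.0, -93.6]
wrist_force: [0.2, -0.4, 0.5]
width: 0.602
```

Call:
send_rows(
  increments=[
    {"gripper": 0.6,"slide": [0,0,0],"yaw": -0.12},
    {"gripper": 0.6,"slide": [0,0,0],"yaw": -0.24},
    {"gripper": 0.6,"slide": [0,0,0],"yaw": -0.36},
    {"gripper": 0.6,"slide": [0,0,0],"yaw": -0.48},
    {"gripper": 0.6,"slide": [0,0,0],"yaw": -0.6},
  ],
)

```text
t: 18.15
eef_pos: [0.6129, -0.0618, 0.1346]
tcp_rot: [-180.0, -0.0, -59.2]
wrist_force: [0.9, -0.2, -0.0]
width: 0.602
```

Call:
send_rows(
  increments=[
    {"gripper": 0.6,"slide": [0,0,0],"yaw": -0.12},
    {"gripper": 0.6,"slide": [0,0,0],"yaw": -0.24},
    {"gripper": 0.6,"slide": [0,0,0],"yaw": -0.36},
    {"gripper": 0.6,"slide": [0,0,0],"yaw": -0.48},
    {"gripper": 0.6,"slide": [0,0,0],"yaw": -0.6},
  ],
)

```text
t: 18.57
eef_pos: [0.613, -0.0618, 0.1346]
tcp_rot: [180.0, -0.0, -24.8]
wrist_force: [-0.5, 0.2, -0.6]
width: 0.602
```

Call:
send_rows(
  increments=[
    {"gripper": 0.5,"slide": [0,0,0],"yaw": 0},
    {"gripper": 0.44,"slide": [0,0,0],"yaw": 0},
    {"gripper": 0.41,"slide": [0,0,0],"yaw": 0},
    {"gripper": 0.4,"slide": [0,0,0],"yaw": 0},
    {"gripper": 0.4,"slide": [0,0,0],"yaw": 0},
  ],
)

```text
t: 18.98
eef_pos: [0.6128, -0.0617, 0.1348]
tcp_rot: [180.0, -0.0, -25.3]
wrist_force: [0.0, 0.1, 0.2]
width: 0.398
```

```bash
python3 st.py
```

```text
t 18.9833 z 0.1348 yaw -25.3 q6 -168.3 w 0.398
F clamp 0.12 0.01 Fz 0.24 F tool [-0.01 -0.12] torque [ 0.026  0.007 -0.006] tcp clamp 0.0852 -0.0004
```

Call:
send_rows(
  increments=[
    {"gripper": 0.39,"slide": [0,0,0],"yaw": 0},
    {"gripper": 0.38,"slide": [0,0,0],"yaw": 0},
    {"gripper": 0.375,"slide": [0,0,0],"yaw": 0},
    {"gripper": 0.37,"slide": [0,0,0],"yaw": 0},
    {"gripper": 0.37,"slide": [0,0,0],"yaw": 0},
  ],
)

```text
t: 19.4
eef_pos: [0.6126, -0.0619, 0.1348]
tcp_rot: [180.0, -0.0, -25.2]
wrist_force: [-1.2, -2.4, -0.1]
width: 0.368
```

```bash
python3 st.py
```

```text
t 19.4 z 0.1348 yaw -25.2 q6 -168.4 w 0.368
F clamp -2.72 0.16 Fz -0.11 F tool [-0.07  2.72] torque [-0.458  0.202  0.013] tcp clamp 0.085 -0.0004
```

One side touches first; I'll shift 0.5 mm to relieve it and then close fully.

Call:
send_rows(
  increments=[
    {"gripper": 0.37,"slide": [0,0.3,0],"yaw": 0},
    {"gripper": 0.37,"slide": [0,0.5,0],"yaw": 0},
    {"gripper": 0.36,"slide": [0,0.5,0],"yaw": 0},
    {"gripper": 0.35,"slide": [0,0.5,0],"yaw": 0},
    {"gripper": 0.35,"slide": [0,0.5,0],"yaw": 0},
  ],
)

```text
t: 19.82
eef_pos: [0.6126, -0.062, 0.1349]
tcp_rot: [-180.0, -0.0, -25.2]
wrist_force: [-0.4, -0.8, 2.6]
width: 0.358
```

```bash
python3 st.py
```

```text
t 19.8167 z 0.1349 yaw -25.2 q6 -168.4 w 0.358
F clamp -0.9 0.03 Fz 2.64 F tool [0.  0.9] torque [-0.051  0.137 -0.017] tcp clamp 0.0849 -0.0004
```

Centred on both axes. Turning clockwise (+yaw about the downward tool axis), monitoring forces.

Call:
send_rows(
  increments=[
    {"gripper": 0.3,"slide": [0,0,0],"yaw": 0},
    {"gripper": 0.3,"slide": [0,0,0],"yaw": 0.07},
    {"gripper": 0.3,"slide": [0,0,0],"yaw": 0.15},
    {"gripper": 0.3,"slide": [0,0,0],"yaw": 0.22},
    {"gripper": 0.3,"slide": [0,0,0],"yaw": 0.3},
  ],
  squeeze=30,
)

```text
t: 20.23
eef_pos: [0.6126, -0.0622, 0.1351]
tcp_rot: [180.0, -0.0, -42.6]
wrist_force: [-1.6, -0.7, 3.8]
width: 0.355
```

```bash
python3 st.py
```

```text
t 20.2333 z 0.1351 yaw -42.6 q6 -151.0 w 0.355
F clamp -1.32 1.21 Fz 3.82 F tool [-0.7   1.64] torque [-0.322  0.32   0.103] tcp clamp 0.0847 -0.0004
```

Call:
send_rows(
  increments=[
    {"gripper": 0.3,"slide": [0,0,-0.1],"yaw": 0.08},
    {"gripper": 0.3,"slide": [0,0,-0.2],"yaw": 0.16},
    {"gripper": 0.3,"slide": [0,0,-0.2],"yaw": 0.24},
    {"gripper": 0.3,"slide": [0,0,-0.2],"yaw": 0.32},
    {"gripper": 0.3,"slide": [0,0,-0.2],"yaw": 0.4},
  ],
)

```text
t: 20.65
eef_pos: [0.6123, -0.0624, 0.1353]
tcp_rot: [180.0, -0.0, -65.5]
wrist_force: [-2.1, -2.3, 5.8]
width: 0.354
```

```bash
python3 st.py
```

```text
t 20.65 z 0.1353 yaw -65.5 q6 -128.1 w 0.354
F clamp -2.93 1.0 Fz 5.81 F tool [1.23 2.84] torque [-0.51   0.732  0.094] tcp clamp 0.0844 -0.0002
```

As the foot screws out, the ball rises and leans toward the bar. I'll follow it (up, and toward -x clamp) so the gripper adds little load.

Call:
send_rows(
  increments=[
    {"gripper": 0.3,"slide": [0.1,0.1,-0.2],"yaw": 0.08},
    {"gripper": 0.3,"slide": [0.2,0.2,-0.4],"yaw": 0.16},
    {"gripper": 0.3,"slide": [0.3,0.3,-0.6],"yaw": 0.24},
    {"gripper": 0.3,"slide": [0.4,0.4,-0.8],"yaw": 0.32},
    {"gripper": 0.3,"slide": [0.4,0.4,-0.8],"yaw": 0.4},
  ],
)

```text
t: 21.07
eef_pos: [0.6117, -0.0626, 0.1356]
tcp_rot: [179.9, -0.0, -88.4]
wrist_force: [-3.9, -1.1, 2.6]
width: 0.358
```

```bash
python3 st.py
```

```text
t 21.0667 z 0.1356 yaw -88.4 q6 -105.2 w 0.358
F clamp -2.57 3.14 Fz 2.62 F tool [1.01 3.93] torque [-0.155  1.026  0.083] tcp clamp 0.0839 0.0002
```

Call:
send_rows(
  increments=[
    {"gripper": 0.3,"slide": [0.1,0.1,-0.1],"yaw": 0.08},
    {"gripper": 0.3,"slide": [0.2,0.2,-0.2],"yaw": 0.16},
    {"gripper": 0.3,"slide": [0.3,0.3,-0.3],"yaw": 0.24},
    {"gripper": 0.3,"slide": [0.4,0.4,-0.5],"yaw": 0.32},
    {"gripper": 0.3,"slide": [0.4,0.4,-0.5],"yaw": 0.4},
  ],
)

```text
t: 21.48
eef_pos: [0.611, -0.0626, 0.1359]
tcp_rot: [179.9, -0.0, -111.3]
wrist_force: [-3.3, 0.5, 2.7]
width: 0.355
```

```bash
python3 st.py
```

```text
t 21.4833 z 0.1359 yaw -111.3 q6 -82.4 w 0.355
F clamp -0.84 3.22 Fz 2.65 F tool [0.73 3.25] torque [0.449 1.288 0.144] tcp clamp 0.0837 0.0009
```

Turned 86° so far. A moment is building up at the pads from the handle's tilt, so I'll let go briefly and regrip to relieve it.

Call:
send_rows(
  increments=[
    {"gripper": 0.38,"slide": [0,0,0],"yaw": 0},
    {"gripper": 0.42,"slide": [0,0,0],"yaw": 0},
    {"gripper": 0.45,"slide": [0,0,0],"yaw": 0},
    {"gripper": 0.45,"slide": [0,0,0],"yaw": 0},
    {"gripper": 0.45,"slide": [0,0,0],"yaw": 0},
  ],
)

```text
t: 21.9
eef_pos: [0.612, -0.063, 0.1362]
tcp_rot: [-180.0, 0.0, -111.0]
wrist_force: [0.1, -0.3, -0.4]
width: 0.446
```

```bash
python3 - <<'E'
exec(open('st.py').read())
a=read_camera("side")[:,:,::-1]
cv2.imwrite("pics/a10.png",cv2.resize(a[130:250,220:330],None,fx=5,fy=5,interpolation=2))
E
```

```text
t 21.9 z 0.1362 yaw -111.0 q6 -82.6 w 0.446
F clamp -0.28 -0.22 Fz -0.37 F tool [ 0.29 -0.21] torque [-0.032 -0.02   0.017] tcp clamp 0.0837 -0.0002
```

View pics/a10.png

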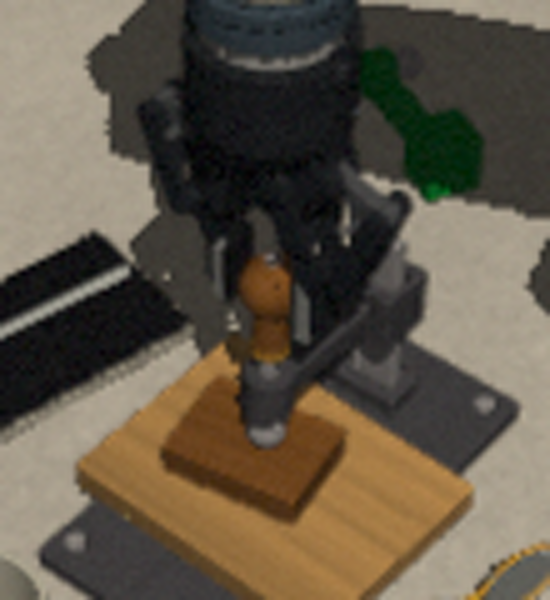

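The ball is held by the jaw alone at (265,285) and nothing else has moved. Regripping, shifted 0.7 mm toward where the ball was.

Call:
send_rows(
  increments=[
    {"gripper": 0.42,"slide": [0,0.7,0],"yaw": 0},
    {"gripper": 0.39,"slide": [0,0.7,0],"yaw": 0},
    {"gripper": 0.37,"slide": [0,0.7,0],"yaw": 0},
    {"gripper": 0.36,"slide": [0,0.7,0],"yaw": 0},
    {"gripper": 0.35,"slide": [0,0.7,0],"yaw": 0},
  ],
  squeeze=25,
)

```text
t: 22.37
eef_pos: [0.6115, -0.0628, 0.1365]
tcp_rot: [-180.0, 0.0, -111.1]
wrist_force: [0.7, 0.3, 1.5]
width: 0.356
```

```bash
python3 st.py
```

```text
t 22.3667 z 0.1365 yaw -111.1 q6 -82.6 w 0.356
F clamp 0.6 -0.52 Fz 1.54 F tool [-0.58 -0.55] torque [-0.022 -0.208  0.057] tcp clamp 0.0837 0.0003
```

Call:
send_rows(
  increments=[
    {"gripper": 0.3,"slide": [0.1,0,-0.1],"yaw": 0.08},
    {"gripper": 0.3,"slide": [0.2,0,-0.2],"yaw": 0.16},
    {"gripper": 0.3,"slide": [0.2,0,-0.3],"yaw": 0.24},
    {"gripper": 0.3,"slide": [0.3,0,-0.4],"yaw": 0.32},
    {"gripper": 0.3,"slide": [0.3,0,-0.4],"yaw": 0.4},
  ],
)

```text
t: 22.78
eef_pos: [0.611, -0.0628, 0.1367]
tcp_rot: [180.0, 0.0, -134.2]
wrist_force: [-0.1, 1.9, 2.0]
width: 0.356
```

```bash
python3 st.py
```

```text
t 22.7833 z 0.1367 yaw -134.2 q6 -59.5 w 0.356
F clamp 1.75 0.86 Fz 2.01 F tool [-1.33  1.43] torque [0.492 0.33  0.043] tcp clamp 0.0836 0.0008
```

Call:
send_rows(
  increments=[
    {"gripper": 0.3,"slide": [0,0,-0.1],"yaw": 0.08},
    {"gripper": 0.3,"slide": [0,0.1,-0.2],"yaw": 0.16},
    {"gripper": 0.3,"slide": [0,0.1,-0.3],"yaw": 0.24},
    {"gripper": 0.3,"slide": [0,0.1,-0.4],"yaw": 0.32},
    {"gripper": 0.3,"slide": [0,0.1,-0.4],"yaw": 0.4},
  ],
)

```text
t: 23.2
eef_pos: [0.6109, -0.0628, 0.1371]
tcp_rot: [180.0, -0.0, -157.2]
wrist_force: [-0.8, -0.3, 1.6]
width: 0.355
```

```bash
python3 st.py
```

```text
t 23.2 z 0.1371 yaw -157.2 q6 -36.5 w 0.355
F clamp -0.61 0.6 Fz 1.59 F tool [0.86 0.01] torque [0.496 0.247 0.165] tcp clamp 0.0835 0.0009
```

Call:
send_rows(
  increments=[
    {"gripper": 0.3,"slide": [0.1,-0.1,-0.1],"yaw": 0.08},
    {"gripper": 0.3,"slide": [0.2,-0.1,-0.2],"yaw": 0.16},
    {"gripper": 0.3,"slide": [0.2,-0.2,-0.3],"yaw": 0.24},
    {"gripper": 0.3,"slide": [0.2,-0.2,-0.4],"yaw": 0.32},
    {"gripper": 0.3,"slide": [0.2,-0.2,-0.4],"yaw": 0.4},
  ],
)

```text
t: 23.62
eef_pos: [0.6109, -0.0629, 0.1376]
tcp_rot: [180.0, 0.0, 179.9]
wrist_force: [-0.3, -0.1, 1.6]
width: 0.355
```

```bash
python3 st.py
```

```text
t 23.6167 z 0.1376 yaw 179.9 q6 -13.6 w 0.355
F clamp -0.21 0.28 Fz 1.6 F tool [ 0.34 -0.08] torque [ 0.625 -0.016  0.16 ] tcp clamp 0.0834 0.0008
```

Call:
send_rows(
  increments=[
    {"gripper": 0.3,"slide": [0,-0.1,-0.1],"yaw": 0.08},
    {"gripper": 0.3,"slide": [0.1,-0.1,-0.2],"yaw": 0.16},
    {"gripper": 0.3,"slide": [0.1,-0.2,-0.3],"yaw": 0.24},
    {"gripper": 0.3,"slide": [0.1,-0.2,-0.4],"yaw": 0.32},
    {"gripper": 0.3,"slide": [0.1,-0.2,-0.4],"yaw": 0.4},
  ],
)

```text
t: 24.03
eef_pos: [0.611, -0.063, 0.1381]
tcp_rot: [179.9, -0.0, 157.0]
wrist_force: [-1.0, 0.9, 2.1]
width: 0.354
```

```bash
python3 st.py
```

```text
t 24.0333 z 0.1381 yaw 157.0 q6 9.3 w 0.354
F clamp 0.42 1.29 Fz 2.14 F tool [1.29 0.43] torque [ 0.556 -0.16   0.084] tcp clamp 0.0833 0.0007
```

Call:
send_rows(
  increments=[
    {"gripper": 0.3,"slide": [0,-0.1,-0.1],"yaw": 0.08},
    {"gripper": 0.3,"slide": [0.1,-0.1,-0.2],"yaw": 0.16},
    {"gripper": 0.3,"slide": [0.1,-0.2,-0.3],"yaw": 0.24},
    {"gripper": 0.3,"slide": [0.1,-0.2,-0.4],"yaw": 0.32},
    {"gripper": 0.3,"slide": [0.1,-0.2,-0.4],"yaw": 0.4},
  ],
)

```text
t: 24.45
eef_pos: [0.611, -0.0632, 0.1384]
tcp_rot: [179.9, -0.0, 134.1]
wrist_force: [2.7, 2.1, 0.8]
width: 0.36
```

```bash
python3 st.py
```

```text
t 24.45 z 0.1384 yaw 134.1 q6 32.2 w 0.36
F clamp 2.98 -1.61 Fz 0.83 F tool [-0.34  3.37] torque [ 0.565 -0.384  0.147] tcp clamp 0.0832 0.0006
```

Call:
send_rows(
  increments=[
    {"gripper": 0.3,"slide": [0,0.1,-0.1],"yaw": 0.08},
    {"gripper": 0.3,"slide": [0,0.2,-0.2],"yaw": 0.16},
    {"gripper": 0.3,"slide": [0,0.2,-0.3],"yaw": 0.24},
    {"gripper": 0.3,"slide": [0,0.2,-0.3],"yaw": 0.32},
    {"gripper": 0.3,"slide": [0,0.2,-0.3],"yaw": 0.4},
  ],
)

```text
t: 24.87
eef_pos: [0.611, -0.0635, 0.1388]
tcp_rot: [180.0, 0.0, 111.2]
wrist_force: [1.3, -0.1, 2.1]
width: 0.361
```

```bash
python3 st.py
```

```text
t 24.8667 z 0.1388 yaw 111.2 q6 55.1 w 0.361
F clamp 0.41 -1.23 Fz 2.15 F tool [-0.56  1.17] torque [-0.017  0.027  0.093] tcp clamp 0.0829 0.0005
```

Call:
send_rows(
  increments=[
    {"gripper": 0.3,"slide": [0,0.1,-0.1],"yaw": 0.08},
    {"gripper": 0.3,"slide": [0,0.1,-0.2],"yaw": 0.16},
    {"gripper": 0.3,"slide": [0,0.1,-0.3],"yaw": 0.24},
    {"gripper": 0.3,"slide": [0,0.1,-0.4],"yaw": 0.32},
    {"gripper": 0.3,"slide": [0,0.1,-0.4],"yaw": 0.4},
  ],
)

```text
t: 25.28
eef_pos: [0.611, -0.0636, 0.139]
tcp_rot: [180.0, 0.0, 88.2]
wrist_force: [1.3, -0.4, -3.4]
width: 0.361
```

```bash
python3 st.py
```

```text
t 25.2833 z 0.139 yaw 88.2 q6 78.0 w 0.361
F clamp 0.09 -1.32 Fz -3.37 F tool [-0.4   1.26] torque [ 0.073 -0.073  0.148] tcp clamp 0.0828 0.0005
```

Call:
send_rows(
  increments=[
    {"gripper": 0.3,"slide": [0,0,-0.1],"yaw": 0.08},
    {"gripper": 0.3,"slide": [0,0,-0.2],"yaw": 0.16},
    {"gripper": 0.3,"slide": [0,0,-0.3],"yaw": 0.24},
    {"gripper": 0.3,"slide": [0,0,-0.4],"yaw": 0.32},
    {"gripper": 0.3,"slide": [0,0,-0.4],"yaw": 0.4},
  ],
)

```text
t: 25.7
eef_pos: [0.6109, -0.0637, 0.1392]
tcp_rot: [-180.0, 0.0, 65.3]
wrist_force: [0.7, -1.8, 1.1]
width: 0.357
```

```bash
python3 st.py
```

```text
t 25.7 z 0.1392 yaw 65.3 q6 100.9 w 0.357
F clamp -1.37 -1.4 Fz 1.09 F tool [-1.34  1.43] torque [-0.17   0.13   0.139] tcp clamp 0.0827 0.0005
```

A turn of 269° is done, and the ball rose 4.1 mm (about 4.5 expected). Releasing and rising.

Call:
send_rows(
  increments=[
    {"gripper": 0.4,"slide": [0,0,0],"yaw": 0},
    {"gripper": 0.5,"slide": [0,0,0],"yaw": 0},
    {"gripper": 0.6,"slide": [0,0,0],"yaw": 0},
    {"gripper": 0.75,"slide": [0,0,0],"yaw": 0},
    {"gripper": 0.8,"slide": [0,0,0],"yaw": 0},
  ],
)

```text
t: 26.12
eef_pos: [0.6109, -0.0634, 0.1394]
tcp_rot: [-180.0, -0.0, 65.6]
wrist_force: [0.4, 0.4, -0.3]
width: 0.8
```

Call:
send_rows(
  increments=[
    {"gripper": 0.8,"slide": [0,0,-10],"yaw": 0},
    {"gripper": 0.8,"slide": [0,0,-25],"yaw": 0},
    {"gripper": 0.8,"slide": [0,0,-45],"yaw": 0},
    {"gripper": 0.8,"slide": [0,0,-70],"yaw": 0},
    {"gripper": 0.8,"slide": [0,0,-95],"yaw": 0},
  ],
)

```text
t: 26.53
eef_pos: [0.6107, -0.0633, 0.236]
tcp_rot: [-180.0, 0.0, 65.6]
wrist_force: [1.6, -0.2, 0.3]
width: 0.801
```

Call:
send_rows(
  increments=[
    {"gripper": 0.8,"slide": [-25,20,0],"yaw": 0},
    {"gripper": 0.8,"slide": [-60,40,0],"yaw": 0},
    {"gripper": 0.8,"slide": [-95,60,0],"yaw": 0},
    {"gripper": 0.8,"slide": [-130,80,0],"yaw": 0},
    {"gripper": 0.8,"slide": [-160,90,0],"yaw": 0},
  ],
)

```text
t: 26.95
eef_pos: [0.627, -0.2491, 0.2348]
tcp_rot: [180.0, 0.0, 65.5]
wrist_force: [1.4, 0.8, -0.7]
width: 0.803
```

```bash
python3 - <<'E'
exec(open('st.py').read())
a=read_camera("side")[:,:,::-1];b=read_camera("top")[:,:,::-1]
cv2.imwrite("pics/s11.png",a);cv2.imwrite("pics/t11.png",b)
p=cv2.imread("pics/side0.png");r=cv2.imread("pics/top0.png")
z=lambda i,x,y:cv2.resize(i[y:y+100,x:x+130],None,fx=3,fy=3,interpolation=2)
cv2.imwrite("pics/a11.png",np.vstack([np.hstack([z(p,215,170),z(a,215,170)]),np.hstack([z(r,225,150),z(b,225,150)])]))
E
```

```text
t 26.95 z 0.2348 yaw 65.5 q6 85.7 w 0.803
F clamp 1.27 -0.93 Fz -0.7 F tool [1.29 0.9 ] torque [-0.049 -0.076 -0.029] tcp clamp -0.0812 -0.0876
```

View pics/a11.png

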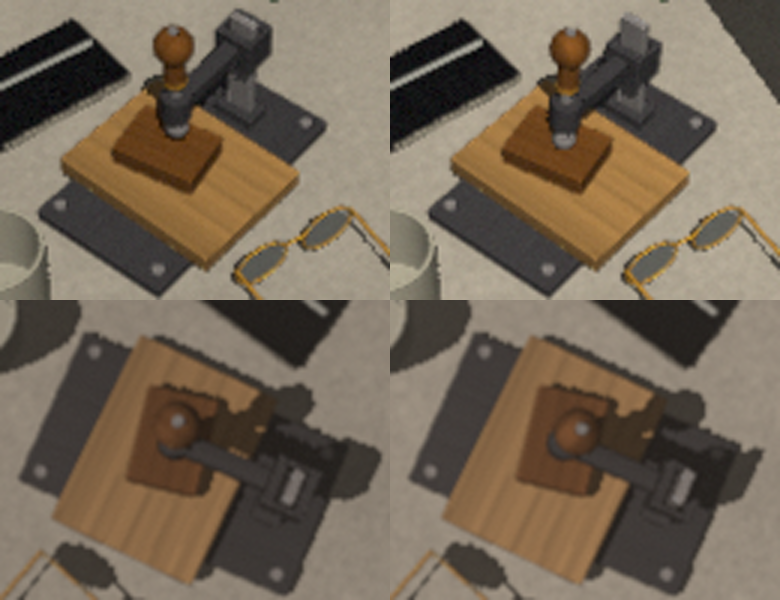

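Board, block, notebook, spectacles and mug match the start views, and the foot is visibly farther out. One check that the ball really rose, meaning the screw turned and did not slip in the pads.

```bash
python3 - <<'E'
from cap import *
ims=[]
for f,c in(("s8",(274,188)),("s11",(274,186)),("t8",(286,193)),("t11",(287,193))):
    i=cv2.imread(f"pics/{f}.png");ims.append(cv2.resize(i[c[1]-18:c[1]+32,c[0]-18:c[0]+20],None,fx=8,fy=8,interpolation=0)[:,:304]);
    ims[-1]=cv2.resize(ims[-1],(380,290),interpolation=0) if 0 else ims[-1][:296]
    print(f,"origin",c[0]-18,c[1]-18)
cv2.imwrite("pics/c11.png",np.vstack([np.hstack(ims[:2]),np.hstack(ims[2:])]))
E
```

```text
s8 origin 256 170
s11 origin 256 168
t8 origin 268 175
t11 origin 269 175
```

View pics/c11.png

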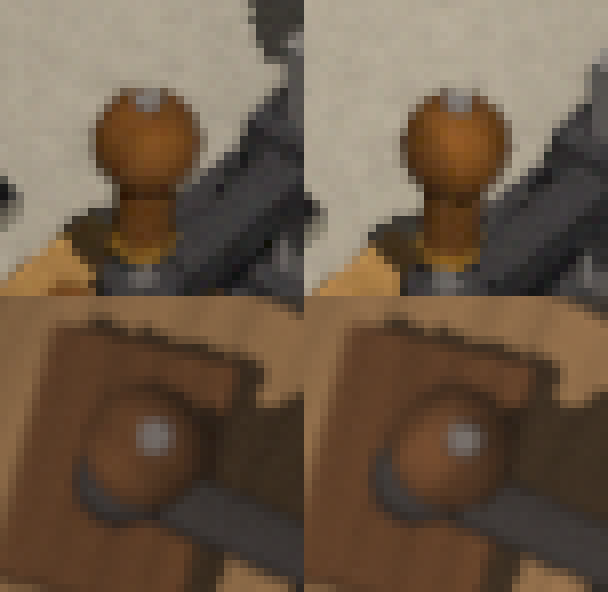

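```bash
python3 - <<'E'
from cap import *
for A,B in(((274.0,182.0),(286.6,192.1)),((274.5,180.0),(288.4,192.6))):
    p,e=tri(A,B);d=p[:2]-o;print(p,e,d@X,d@Y)
E
```

```text
[ 0.61227865 -0.06208122  0.17073469] 0.0020947450408175614 0.0846624147450999 -9.887359843185011e-05
[ 0.6114008  -0.0653211   0.17411715] 0.0009170805216285063 0.0813395330419246 -0.0005741325706715279
```

```bash
python3 - <<'E'
from station import *
print(job_done())
E
```

```text
the job is handed in; nothing more can be done
None
```

I slid the jaw down, bound it on the bar and screwed the handle about three quarters of a turn clockwise, then handed the job in. No verdict was reported. I could not measure the force under the foot directly.

- **Sliding and binding:** I took the jaw by its head and pressed slowly, up to about 22 N at the wrist. One stick-slip drop on the way was just the head sinking further. After letting go, the camera showed the jaw staying tilted and up by itself, with the gripper force back to zero.
- **Turning the handle:** I turned the wooden ball about 269° in one direction, with one regrip on the way. The forces I read at the gripper after each step stayed below about 6 N.
- **Screw check:** the gripper followed the ball up 4.1 mm, against about 4.5 mm expected for that turn. The cameras gave 3.4 mm of rise and 3.3 mm of lean toward the bar. The rise figures differ a little but are within the camera error, and the lean fits a full turn.
- **Foot force:** from the turn and the stated stiffness I expect about 23 to 32 N, inside the 18 to 45 N range.
- **Surroundings:** in the last pictures the board, block, notebook and spectacles, and the part of the mug in view, looked the same as at the start, by eye rather than measured. The arm was clear of everything at 27 s.

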